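# Change the gel cassettes in an electrophoresis dock

## Robot

A 6-joint arm with a two-finger parallel gripper is mounted at the origin on a cart in front of the work surface, level with it; the furniture and walls round the work are solid. World frame = base frame: x ahead of the robot, y to its left, z up, the work surface at z = 0. Lengths are in mm, angles in rad, forces in N, time in s.
With the tool pointing down it reaches from about 350 to 875 mm from the base axis. Payload 4.2 kg.
Tool frame: the origin (TCP) lies midway between the tips of the shut fingers; the grasp point (between the pads) lies 19 mm behind it; z points along the fingers, y is the line along which they close (so a half turn about z gives the same grasp; the last joint's range is limited). The gripper opens to 85 mm and grips with 20 to 120 N. Pads are 22 mm wide; open, the fingers measure 114 mm over their backs; the gripper's body (76 mm by 85 mm) begins 54 mm behind the grasp point. The pads swing forward as they close: fully open they stand 13 mm farther back than shut.
Start: joints at [-0.93, 0.385, 0.008, 0, -1.194, -0.259], TCP at [232.883, -579.97, 231.312] pointing down, gripper open.
Joint ranges: [-3.14, 3.14], [-1.21, 2.06], [-1.07, 1.41], [-3.16, 2.05], [-2.99, -0.16], [-3.1, 3.1]. Speed limits (rad/s): [2.79, 2.79, 3.14, 3.14, 3.14, 3.14].

## Interface

Orientations are given as a unit quaternion [x, y, z, w].
In Python, from bench import arm gives the robot as it stands. The module is installed in compiled form; this text tells all that it offers.
- The arm moves only by the shell command python3 -m handwheel 'ROWS' [OPENING]. ROWS is JSON, a list of rows, each an object of numbers: "x", "y", "z": the shift along the world's x, y, z each as a share of 20 cm, from -1 to 1; "ax", "ay", "az": the turn, a rotation vector about the world's x, y, z each as a share of 90 degrees, from -1 to 1. In form: [{"x": .., "y": .., "z": .., "ax": .., "ay": .., "az": ..}, ...]. A call has exactly 8 rows; each row shifts and turns the commanded pose from where the row before left it; what a row does not reach is not made up. A row lasts 1/10 s, in which the tool goes at most 50 mm and 8.59 degrees, less where a joint would pass 70% of its speed; a pose out of reach is approached as far as the arm can. A call with a number of a shift or a turn outside -1 to 1 is refused whole. A call with a gripper value outside its range is refused whole. OPENING is the opening, from -1 (shut) to 1 (fully open), set as the call begins (- or left out, the last holds). The fingers move at their own pace and stop on an object; the grip force is fixed at half the most. Time passes only in rows, so rows that do not move let the fingers close, or fill a call up. It gives the time, the measured TCP pose, the force, the opening and the grip force at its end, in the units of the state.
- arm.read_state(): the state, without advancing time (a new reading comes with each control period).
- arm.get_image(name): name is "side" or "top"; returns the picture (480x640x3 uint8, red, green, blue); there is no depth.
- arm.camera_params(name): a dict with "K" (3x3 intrinsics, pixels), "k1" (the pictures are not rectified: a ray, as slopes to the right and down, at radius r is drawn at 1 + k1 r^2 times it, then the intrinsics apply), "position" and "orientation" of the camera in the world. Camera axes: x right, y down, z forward; pixel columns grow to the right and rows downward; lengths in mm; the calibration is good to about 2 mm. A picture is of the moment at which its call begins. camera_params takes no time and is no camera call.
- arm.job_done(): hands the job in; it is judged then, once.
The state is a dict: "clock": time; "joints": joint angles; "joint_vel": joint speeds; "joint_efforts": joint torques, N m; "position": TCP position; "ee_rot": TCP orientation; "contact_force": force on the tool from outside, world axes, zero at the start; "wrist_torque": the same for the moment, N m; "gripper_width": finger opening in mm; "grasp_force": force on a finger pad.
Only numpy, scipy, OpenCV 4.12 (cv2) and the standard library are available. Lean on these libraries where they do the work, as an engineer would, in place of code of your own. Each camera call takes 0.05 s, during which the arm holds its last target. There are 200 camera calls.

## Task

The last run is finished: first turn the voltage knob on the electrophoresis dock fully anticlockwise to its stop, then pull every spent gel cassette out of the dock and lay them flat, side by side and right way up, in the steel discard tray. Slide each fresh cassette lying on the bench fully home into a bay of its own, until its slab's shoulders are flush with the dock's front, and when all are in, start the new run by turning the knob fully clockwise to its stop. Never touch a cassette while the voltage is up (if one has to be put right later, turn the knob down first), and leave the beaker and the timer where they are.

Things in the scene. Friction and masses are not known exactly. Their poses are not given: they have to be found in the camera images.
- dock: electrophoresis dock, a low white unit fixed to the bench, 100 mm deep (x), 294 wide (y), 42 high at its rear (bays 32, panel 35). Origin: centre of its underside, on the bench; x to its rear, front face (to the robot) at x = -50 mm, z up. Three bays open to the front, at y = 116, 34 and -48 mm; the knob's panel is at the right end
- bay_l (a point): the left (+y) bay: middle of its mouth, on the slot's floor, in the plane of the front face; axes as the dock's. Slot 43 mm wide, 14.5 high, 74 deep, floor 12 mm above the bench, rails over both edges: a cassette slides in only along x, nose first. The mouth's first 10 mm flare by 4 mm a side, 3 below and above. Home (nose at the back) a cassette's origin is at x = -20 mm here
- bay_m (a point): the middle bay: middle of its mouth, on the slot's floor, in the plane of the front face; axes as the dock's. Slot 43 mm wide, 14.5 high, 74 deep, floor 12 mm above the bench, rails over both edges: a cassette slides in only along x, nose first. The mouth's first 10 mm flare by 4 mm a side, 3 below and above. Home (nose at the back) a cassette's origin is at x = -20 mm here
- bay_r (a point): the right (-y) bay: middle of its mouth, on the slot's floor, in the plane of the front face; axes as the dock's. Slot 43 mm wide, 14.5 high, 74 deep, floor 12 mm above the bench, rails over both edges: a cassette slides in only along x, nose first. The mouth's first 10 mm flare by 4 mm a side, 3 below and above. Home (nose at the back) a cassette's origin is at x = -20 mm here
- voltage (a joint): voltage knob, rad: 0 = fully anticlockwise (off, end stop), growing as it turns clockwise seen from above, 2.8 = fully clockwise (full voltage, end stop). Friction 0.03 N m, stays where it is left
- voltage_grip (a point): on the knob's upright axis, 72 mm above the bench, where to grip. The knob is an upright bar 36 mm long, 14 thick, 49 to 79 mm above the bench, on a disc 38 mm across. The point turns with it: its x axis lies along the bar, away from the white pointer mark. In the dock's frame the pointer looks at angle 1.4 rad minus the joint value (0 = +x, positive = anticlockwise)
- spent_1: gel cassette, 80 g: flat white slab 74 x 40 x 12 mm thick, behind it a narrower grey handle block 40 long x 28 wide x 24 mm high, on one flat underside. Origin on the underside below the handle's centre; x from handle to nose (handle -20..20 mm, slab 20..94 mm), z up. A spent one, at the start home in the left bay; it may be absent
- spent_2: gel cassette, 80 g: flat white slab 74 x 40 x 12 mm thick, behind it a narrower grey handle block 40 long x 28 wide x 24 mm high, on one flat underside. Origin on the underside below the handle's centre; x from handle to nose (handle -20..20 mm, slab 20..94 mm), z up. A spent one, at the start home in the middle bay; it may be absent
- spent_3: gel cassette, 80 g: flat white slab 74 x 40 x 12 mm thick, behind it a narrower grey handle block 40 long x 28 wide x 24 mm high, on one flat underside. Origin on the underside below the handle's centre; x from handle to nose (handle -20..20 mm, slab 20..94 mm), z up. A spent one, at the start home in the right bay; it may be absent
- fresh_1: gel cassette, 80 g: flat white slab 74 x 40 x 12 mm thick, behind it a narrower grey handle block 40 long x 28 wide x 24 mm high, on one flat underside. Origin on the underside below the handle's centre; x from handle to nose (handle -20..20 mm, slab 20..94 mm), z up. A fresh one, at the start lying on the bench to the left, in front of a tall bucket (bucket: x over 0.56 m); may be absent
- fresh_2: gel cassette, 80 g: flat white slab 74 x 40 x 12 mm thick, behind it a narrower grey handle block 40 long x 28 wide x 24 mm high, on one flat underside. Origin on the underside below the handle's centre; x from handle to nose (handle -20..20 mm, slab 20..94 mm), z up. A fresh one, at the start lying on the bench to the left, in front of a tall bucket (bucket: x over 0.56 m); may be absent
- fresh_3: gel cassette, 80 g: flat white slab 74 x 40 x 12 mm thick, behind it a narrower grey handle block 40 long x 28 wide x 24 mm high, on one flat underside. Origin on the underside below the handle's centre; x from handle to nose (handle -20..20 mm, slab 20..94 mm), z up. A fresh one, at the start lying on the bench to the left, in front of a tall bucket (bucket: x over 0.56 m); may be absent
- tray: steel discard tray, open on top, loose, 0.4 kg: 144 (x) x 178 (y) x 28 mm high, walls and floor 4 mm thick. Origin: centre of its underside, z up. Room for two cassettes side by side along its x
- beaker: empty glass beaker, 54 mm across, 70 mm high, origin under its centre; a bystander
- timer: digital timer, 66 x 66 x 18 mm, origin under its centre; a bystander

How it is judged (in metres and radians):
On the way, in this order (a step that is already met when the one before it is completed fails the run):
1. the voltage knob is turned fully anticlockwise (value of joint voltage below 0.1 rad), for 0.2 s.
2. with the voltage still down, every spent cassette lies in the tray and every fresh one is home in a bay (x of each of fresh_1, fresh_2, fresh_3 in the frame of dock above -0.0735 m and z of fresh_1 in the frame of dock between 0.008 and 0.017 m and angle between the x axis of each of fresh_1, fresh_2, fresh_3 and the x axis of dock, either way round below 0.07 rad and angle between each of fresh_1, fresh_2, fresh_3's own z axis and vertical below 0.1 rad and (y of fresh_1 in the frame of bay_l between -0.004 and 0.004 m or y of fresh_1 in the frame of bay_m between -0.004 and 0.004 m or y of fresh_1 in the frame of bay_r between -0.004 and 0.004 m) and z of fresh_2 in the frame of dock between 0.008 and 0.017 m and (y of fresh_2 in the frame of bay_l between -0.004 and 0.004 m or y of fresh_2 in the frame of bay_m between -0.004 and 0.004 m or y of fresh_2 in the frame of bay_r between -0.004 and 0.004 m) and z of fresh_3 in the frame of dock between 0.008 and 0.017 m and (y of fresh_3 in the frame of bay_l between -0.004 and 0.004 m or y of fresh_3 in the frame of bay_m between -0.004 and 0.004 m or y of fresh_3 in the frame of bay_r between -0.004 and 0.004 m) and x of spent_1 in the frame of tray between -0.07 and 0.07 m and y of spent_1 in the frame of tray between -0.085 and 0.085 m and z of each of spent_1, spent_2, spent_3 in the frame of tray below 0.02 m and angle between each of spent_1, spent_2, spent_3's own z axis and vertical below 0.12 rad and x of spent_2 in the frame of tray between -0.07 and 0.07 m and y of spent_2 in the frame of tray between -0.085 and 0.085 m and x of spent_3 in the frame of tray between -0.07 and 0.07 m and y of spent_3 in the frame of tray between -0.085 and 0.085 m and value of joint voltage below 0.2 rad), for 0.2 s.
3. the voltage knob is turned fully clockwise (value of joint voltage above 2.7 rad), for 0.2 s.
At the end, for the whole second after the job is handed in: every spent cassette lies flat (within 0.12 rad) and right way up on the floor of the tray, every fresh one is within 3.5 mm of fully home in a bay, all are at rest, and the knob is within 0.1 rad of its clockwise stop (x of each of fresh_1, fresh_2, fresh_3 in the frame of dock above -0.0735 m and z of fresh_1 in the frame of dock between 0.008 and 0.017 m and angle between the x axis of each of fresh_1, fresh_2, fresh_3 and the x axis of dock, either way round below 0.07 rad and angle between each of fresh_1, fresh_2, fresh_3's own z axis and vertical below 0.1 rad and (y of fresh_1 in the frame of bay_l between -0.004 and 0.004 m or y of fresh_1 in the frame of bay_m between -0.004 and 0.004 m or y of fresh_1 in the frame of bay_r between -0.004 and 0.004 m) and z of fresh_2 in the frame of dock between 0.008 and 0.017 m and (y of fresh_2 in the frame of bay_l between -0.004 and 0.004 m or y of fresh_2 in the frame of bay_m between -0.004 and 0.004 m or y of fresh_2 in the frame of bay_r between -0.004 and 0.004 m) and z of fresh_3 in the frame of dock between 0.008 and 0.017 m and (y of fresh_3 in the frame of bay_l between -0.004 and 0.004 m or y of fresh_3 in the frame of bay_m between -0.004 and 0.004 m or y of fresh_3 in the frame of bay_r between -0.004 and 0.004 m) and x of spent_1 in the frame of tray between -0.07 and 0.07 m and y of spent_1 in the frame of tray between -0.085 and 0.085 m and z of each of spent_1, spent_2, spent_3 in the frame of tray below 0.02 m and angle between each of spent_1, spent_2, spent_3's own z axis and vertical below 0.12 rad and x of spent_2 in the frame of tray between -0.07 and 0.07 m and y of spent_2 in the frame of tray between -0.085 and 0.085 m and x of spent_3 in the frame of tray between -0.07 and 0.07 m and y of spent_3 in the frame of tray between -0.085 and 0.085 m and linear speed of each of fresh_1, fresh_2, fresh_3, spent_1, spent_2, spent_3, tray below 0.02 m/s and value of joint voltage above 2.7 rad); the robot touches nothing.
It fails at once if a cassette is touched while the voltage is up (knob more than 0.4 rad from its anticlockwise stop) (value of joint voltage above 0.4 rad and (contact force between the fingers and fresh_1 above 0.5 N or contact force between the fingers and fresh_2 above 0.5 N or contact force between the fingers and fresh_3 above 0.5 N or contact force between the fingers and spent_1 above 0.5 N or contact force between the fingers and spent_2 above 0.5 N or contact force between the fingers and spent_3 above 0.5 N)).
It fails at once if the beaker is tipped (angle between beaker's own z axis and vertical above 0.6 rad).
It fails at once if the beaker or the timer is moved by more than 50 mm (distance of any of beaker, timer from where it was at the start of the episode above 0.05 m).
Of spent_1, spent_2, spent_3 only 2 to 2 are there at a start; the rules pass over those that are not, and their reading is None.
Of fresh_1, fresh_2, fresh_3 only 2 to 3 are there at a start; the rules pass over those that are not, and their reading is None.
At some moment in a run one of tray may be knocked a few centimetres aside while the robot is not near it.
Once in a run the grip may slacken for a moment while it holds something.
It also fails if it takes over 210 s, if anything falls off the work surface, if the arm or the gripper's body presses on something with over 40 N, if the wrist force passes 120 N, or if a joint passes its speed limit or range.

## Working session

There is one attempt and no reset: what is moved stays moved. The work goes in short steps, Python scripts to look and compute and a shell command to move; the robot and the scene stay as the last step left them, time stands still between calls to the robot, and variables do not carry over. Pictures are saved under pics/ and viewed, at most 14 in all, crops included, and the job is handed in when it is done.

```bash
mkdir -p pics; cat > h.py <<'E'
import numpy as np, cv2
from bench import arm
from scipy.spatial.transform import Rotation as R
def cam(n):
    p=arm.camera_params(n); q=p["orientation"]
    return np.array(p["K"]),p["k1"],np.array(p["position"],float),R.from_quat(q).as_matrix()
def ray(n,uv):
    K,k1,c,M=cam(n); uv=np.atleast_2d(np.array(uv,float))
    d=np.array([[k1*1.0,0,0,0]]) 
    s=cv2.undistortPoints(uv.reshape(-1,1,2),K,np.array([k1,0,0,0.])).reshape(-1,2)
    return c,np.c_[s,np.ones(len(s))]@M.T
def plane(n,uv,z):
    c,d=ray(n,uv); return c+d*((z-c[2])/d[:,2])[:,None]
def proj(n,P):
    K,k1,c,M=cam(n); P=np.atleast_2d(np.array(P,float))
    r=R.from_matrix(M.T).as_rotvec()
    return cv2.projectPoints(P,r,-M.T@c,K,np.array([k1,0,0,0.]))[0].reshape(-1,2)
def snap(n,f,crop=None,s=1):
    im=arm.get_image(n); o=im[...,::-1].copy()
    cv2.imwrite("pics/raw_"+f,o)
    if crop: x0,y0,x1,y1=crop; o=o[y0:y1,x0:x1]
    if s!=1: o=cv2.resize(o,None,fx=s,fy=s,interpolation=cv2.INTER_CUBIC)
    cv2.imwrite("pics/"+f,o); return im
E
python3 - <<'E'
from h import *
for n in("top","side"):
    snap(n,n+"0.png"); print(n,arm.camera_params(n))
print(arm.read_state())
E
```

```text
top {'K': array([[558.30265348,   0.        , 314.2105626 ],
       [  0.        , 558.30265348, 238.8737764 ],
       [  0.        ,   0.        ,   1.        ]]), 'k1': -0.11779953917799399, 'position': array([ 396.17474293,   79.58771173, 1641.69802245]), 'orientation': array([ 0.71315857, -0.69971745,  0.03712953, -0.02053636])}
side {'K': array([[469.20151159,   0.        , 315.83606392],
       [  0.        , 469.20151159, 236.04328277],
       [  0.        ,   0.        ,   1.        ]]), 'k1': -0.09060552061524697, 'position': array([  30.55090834, 1176.66894014,  828.51077133]), 'orientation': array([-0.17174852,  0.85566801, -0.47710504,  0.10346728])}
{'clock': 0.1, 'joints': array([-9.30424620e-01,  3.85486536e-01,  6.77377011e-03, -3.99375953e-04,
       -1.19400691e+00, -2.58576506e-01]), 'joint_vel': array([ 2.22491180e-04, -4.00017253e-03,  2.17200094e-03, -5.66369036e-04,
       -1.09693705e-03, -7.65327596e-05]), 'joint_efforts': array([ 8.36600484e-04, -3.93320382e+01,  1.88928670e+01,  4.19797227e+00,
       -2.62783557e-03,  4.41347353e-06]), 'position': array([ 232.67025423, -579.52357612,  230.33652438]), 'ee_rot': array([-1.89667862e-01,  9.81847821e-01,  9.46800624e-04, -2.50665100e-04]), 'contact_force': array([-0.05745858,  0.78013947,  0.2223008 ]), 'wrist_torque': array([-0.05133724, -0.0475642 , -0.03462934]), 'grasp_force': 0.0, 'gripper_width': 85.3547598063337}
```

View pics/top0.png

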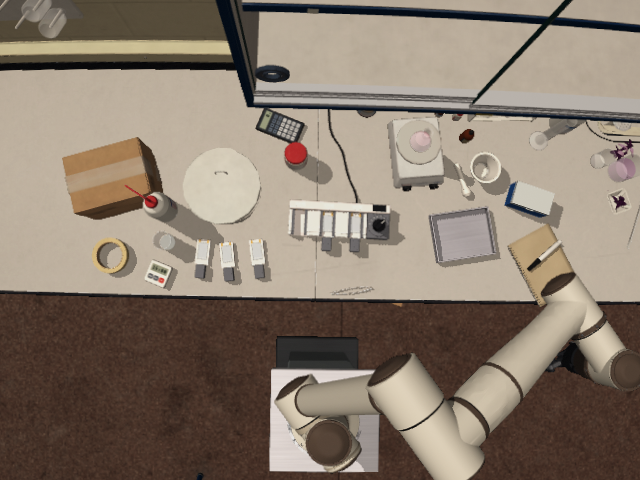

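View pics/side0.png

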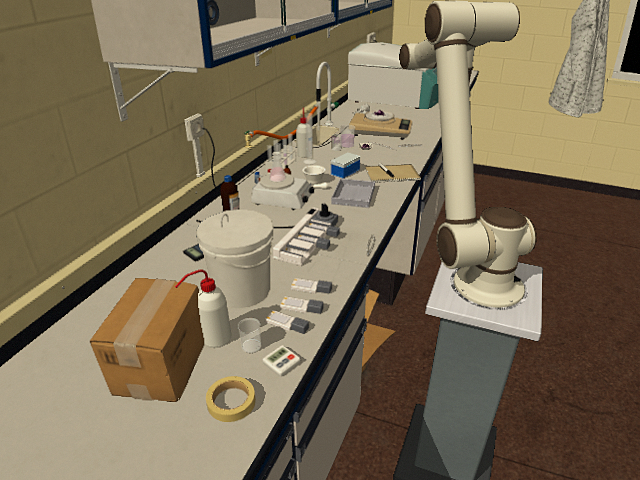

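```bash
python3 - <<'E'
from h import *
im=cv2.imread("pics/raw_top0.png")
a=cv2.resize(im[190:290,180:280],None,fx=4,fy=4,interpolation=cv2.INTER_CUBIC)
b=cv2.resize(im[190:290,280:400],None,fx=4,fy=4,interpolation=cv2.INTER_CUBIC)[:, :400]
b2=im[190:290,300:400]; b=cv2.resize(im[190:290,285:400],None,fx=4,fy=4,interpolation=cv2.INTER_CUBIC)
o=np.zeros((400,860,3),np.uint8); o=np.hstack([a,b])[:, :800]
cv2.imwrite("pics/z0.png",o)
# rough plane positions
for nm,uv,z in [("tray corners",[(429,213),(488,206),(498,259),(437,267)],28),("fresh handles",[(201,270),(229,275),(259,270)],24),("fresh slabs",[(203,253),(227,253),(257,248)],12),("knob",[(378,226)],79),("spent handle",[(327,244),(355,244)],36)]:
    print(nm,plane("top",uv,z).round(0).tolist())
E
```

```text
tray corners [[612.0, -294.0, 28.0], [637.0, -472.0, 28.0], [480.0, -501.0, 28.0], [453.0, -317.0, 28.0]]
fresh handles [[432.0, 369.0, 24.0], [419.0, 287.0, 24.0], [435.0, 201.0, 24.0]]
fresh slabs [[482.0, 367.0, 12.0], [483.0, 297.0, 12.0], [500.0, 209.0, 12.0]]
knob [[564.0, -136.0, 79.0]]
spent handle [[514.0, 6.0, 36.0], [515.0, -75.0, 36.0]]
```

View pics/z0.png

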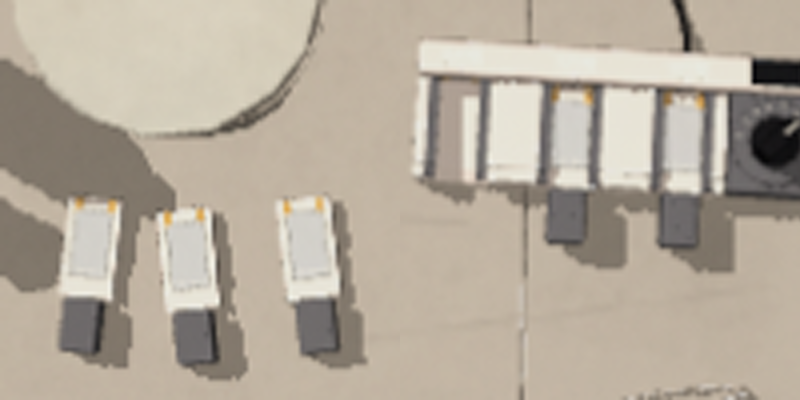

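```bash
cat >> h.py <<'E'
def blobs(im,lo_area=40,roi=None,vmax=125,sat=22):
    """dark neutral blobs (handles): centroid, rect"""
    a=im.astype(int); m=((a.max(2)<vmax)&(a.max(2)>55)&(a.max(2)-a.min(2)<sat)).astype(np.uint8)
    if roi: z=np.zeros_like(m); x0,y0,x1,y1=roi; z[y0:y1,x0:x1]=m[y0:y1,x0:x1]; m=z
    n,l,s,c=cv2.connectedComponentsWithStats(m,connectivity=4); out=[]
    for i in range(1,n):
        if s[i,4]>=lo_area:
            p=np.argwhere(l==i)[:,::-1].astype(np.float32); out.append((c[i],s[i,4],cv2.minAreaRect(p)))
    return out
def tri(uvt,uvs):
    c1,d1=ray("top",uvt); c2,d2=ray("side",uvs); d1=d1[0];d2=d2[0]
    t=np.linalg.lstsq(np.c_[d1,-d2],c2-c1,rcond=None)[0]; a=c1+t[0]*d1;b=c2+t[1]*d2
    return (a+b)/2,np.linalg.norm(a-b)
E
python3 - <<'E'
from h import *
T=cv2.imread("pics/raw_top0.png")[...,::-1]; S=cv2.imread("pics/raw_side0.png")[...,::-1]
for p in [(201,270),(229,275),(259,270),(327,244),(355,244),(203,253)]: print(p,T[p[1],p[0]])
print("shadow",T[275,207],T[275,236])
for b in blobs(T,roi=(185,235,370,285)): print("T",b[0].round(1),b[1],plane("top",b[0],12).round(1),b[2])
for b in blobs(S,roi=(240,210,345,340),lo_area=30): print("S",b[0].round(1),b[1],b[2])
# white slabs
a=T.astype(int); m=((a.min(2)>200)|((a.max(2)-a.min(2)<14)&(a.min(2)>175))).astype(np.uint8); m[:236]=0;m[285:]=0;m[:,:190]=0;m[:,275:]=0
n,l,s,c=cv2.connectedComponentsWithStats(m)
for i in range(1,n):
    if s[i,4]>60:
        r=cv2.minAreaRect(np.argwhere(l==i)[:,::-1].astype(np.float32)); print("slab",s[i,4],r,plane("top",r[0],6).round(1))
# tray: outline
g=cv2.cvtColor(T.copy(),cv2.COLOR_RGB2HSV); print("tray px",T[235,465],T[212,460],"bench",T[280,460], "dockwhite",T[212,300],T[225,320])
E
python3 - <<'E'
import cv2,numpy as np
im=cv2.imread("pics/raw_top0.png"); s=cv2.imread("pics/raw_side0.png")
a=cv2.resize(im[195:275,345:505],None,fx=4.5,fy=4.5,interpolation=cv2.INTER_CUBIC)[:, :720]
cv2.imwrite("pics/z1.png",a)
E
```

```text
(201, 270) [109 105 106]
(229, 275) [109 105 106]
(259, 270) [111 107 106]
(327, 244) [107 104 103]
(355, 244) [109 105 106]
(203, 253) [210 207 201]
shadow [128 118 105] [131 121 108]
T [354.2 244.6] 158 [[515.3 -75.1  12. ]] ((353.5041198730469, 243.9549560546875), (12.584467887878418, 17.020719528198242), 5.19442892074585)
T [326.4 243.9] 144 [[515.6   6.5  12. ]] ((326.31707763671875, 244.14633178710938), (11.926606178283691, 13.693511009216309), 6.34019136428833)
T [200.4 271.4] 140 [[428.  372.9  12. ]] ((200.5, 272.0), (14.0, 11.0), 90.0)
T [259.3 271.6] 145 [[430.9 200.7  12. ]] ((259.3385009765625, 271.70770263671875), (14.388028144836426, 10.17084789276123), 82.87498474121094)
T [228.7 274.5] 138 [[420.8 289.6  12. ]] ((229.0, 274.0), (14.0, 10.0), 90.0)
S [324.1 217.4] 147 ((324.0796203613281, 216.22930908203125), (24.097003936767578, 11.004486083984375), 16.389541625976562)
S [329.  229.1] 162 ((323.4615478515625, 228.6923370361328), (31.378582000732422, 11.7669677734375), 11.309932708740234)
S [318.  240.9] 178 ((312.1752624511719, 240.82830810546875), (32.81485366821289
[... 351 characters left out ...]
171875, 306.28997802734375), (16.687721252441406, 12.303658485412598), 8.130101203918457)
S [298.8 324.7] 200 ((299.8000183105469, 325.1000061035156), (18.024980545043945, 13.597793579101562), 18.43494987487793)
slab 253 ((256.54266357421875, 251.38417053222656), (24.51580047607422, 12.920490264892578), 83.6598129272461) [[490.1 210.8   6. ]]
slab 230 ((202.1768341064453, 252.40853881835938), (12.368332862854004, 22.196739196777344), 6.34019136428833) [[483.9 370.4   6. ]]
slab 247 ((226.5685577392578, 254.9696502685547), (23.086017608642578, 13.083656311035156), 84.5596694946289) [[477.8 298.4   6. ]]
tray px [164 154 153] [96 90 89] bench [194 180 163] dockwhite [173 158 147] [109 104 106]
```

View pics/z1.png

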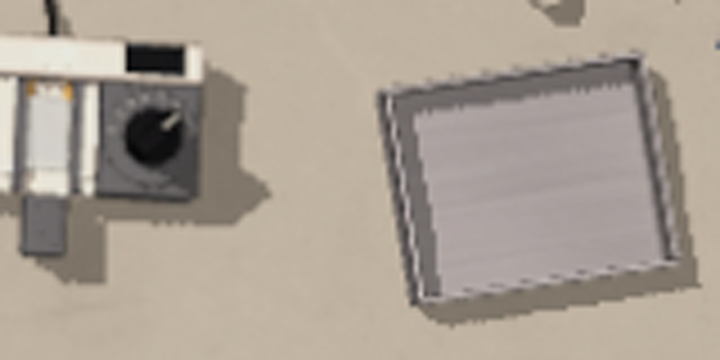

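```bash
python3 - <<'E'
from h import *
c=np.array([(380,92),(642,57),(680,262),(415,305)])/4.5+[345,195]
P=plane("top",c-0.5+0.5/4.5,28)[:,:2]; print("tray",P.round(1).tolist(),P.mean(0).round(1))
for i in range(4): d=P[(i+1)%4]-P[i]; print(np.linalg.norm(d).round(1),np.arctan2(d[1],d[0]).round(3))
k=plane("top",np.array([(153,135),(178,115)])/4.5+[345,195]-np.array(.4),79); d=k[1]-k[0]; print("knob",k.round(1),np.arctan2(d[1],d[0]))
for u in ((326.4,243.9),(354.2,244.6)): print("spent",plane("top",u,24).round(1))
print("tri sp_m",tri((326.4,243.9),(329,229.1)),"sp_r",tri((354.2,244.6),(324.1,217.4)))
for a,b in (((200.4,271.4),(298.8,324.7)),((228.7,274.5),(314.7,306.1)),((259.3,271.6),(323.4,286.4))): print("fr",tri(a,b))
E
```

```text
tray [[605.5, -293.7], [633.0, -469.9], [497.8, -494.5], [466.7, -316.9]] [ 550.8 -393.8]
178.4 -1.416
137.4 -2.962
180.3 1.744
140.8 0.166
knob [[ 568.4 -137.3   79. ]
 [ 581.4 -153.    79. ]] -0.880347335839453
spent [[514.9   7.1  24. ]]
spent [[514.4 -74.   24. ]]
tri sp_m (array([503.88877519,   7.08147026,  79.31290875]), np.float64(14.669052185988573)) sp_r (array([524.72427057, -63.23159235,  79.14060519]), np.float64(30.717253946023323))
fr (array([429.98673359, 373.28937143,  14.06433382]), np.float64(4.430726771004386))
fr (array([422.23845858, 290.1913751 ,  13.35049772]), np.float64(3.337974773916237))
fr (array([432.99013131, 201.46220737,  13.05606961]), np.float64(4.388594290118339))
```

```bash
python3 -m handwheel '[{"x":0.139,"y":0.184,"az":-0.0667},{"x":0.139,"y":0.184,"az":-0.0667},{"x":0.139,"y":0.184,"az":-0.0667},{"x":0.139,"y":0.184,"az":-0.0667},{"x":0.139,"y":0.184,"az":-0.0667},{"x":0.139,"y":0.184,"az":-0.0667},{"x":0.139,"y":0.184,"az":-0.0667},{"x":0.139,"y":0.184,"az":-0.0667}]' 1
python3 -m handwheel '[{"x":0.139,"y":0.184,"az":-0.0667},{"x":0.139,"y":0.184,"az":-0.0667},{"x":0.139,"y":0.184,"az":-0.0667},{"x":0.139,"y":0.184,"az":-0.0667},{"z":-0.2},{},{},{}]'
python3 -c "
from h import *
s=arm.read_state();print(s['joints'].round(3),R.from_quat(s['ee_rot']).as_matrix().round(3)[:,1])"
```

```text
[-0.93   0.385  0.007 -0.    -1.194 -0.259] [-0.372  0.928  0.002]invalid input at $[0]: expected keys x, y, z, ax, ay, az
invalid input at $[0]: expected keys x, y, z, ax, ay, az
```

```bash
python3 -m handwheel '[{"x":0.139,"y":0.184,"z":0,"ax":0,"ay":0,"az":-0.067},{"x":0.139,"y":0.184,"z":0,"ax":0,"ay":0,"az":-0.067},{"x":0.139,"y":0.184,"z":0,"ax":0,"ay":0,"az":-0.067},{"x":0.139,"y":0.184,"z":0,"ax":0,"ay":0,"az":-0.067},{"x":0.139,"y":0.184,"z":0,"ax":0,"ay":0,"az":-0.067},{"x":0.139,"y":0.184,"z":0,"ax":0,"ay":0,"az":-0.067},{"x":0.139,"y":0.184,"z":0,"ax":0,"ay":0,"az":-0.067},{"x":0.139,"y":0.184,"z":0,"ax":0,"ay":0,"az":-0.067}]' 1
python3 -m handwheel '[{"x":0.139,"y":0.184,"z":0,"ax":0,"ay":0,"az":-0.067},{"x":0.139,"y":0.184,"z":0,"ax":0,"ay":0,"az":-0.067},{"x":0.139,"y":0.184,"z":0,"ax":0,"ay":0,"az":-0.067},{"x":0.139,"y":0.184,"z":0,"ax":0,"ay":0,"az":-0.067},{"x":0,"y":0,"z":-0.2,"ax":0,"ay":0,"az":0},{"x":0,"y":0,"z":0,"ax":0,"ay":0,"az":0},{"x":0,"y":0,"z":0,"ax":0,"ay":0,"az":0},{"x":0,"y":0,"z":0,"ax":0,"ay":0,"az":0}]'
cat > s.py <<'E'
from h import *
s=arm.read_state();M=R.from_quat(s['ee_rot']).as_matrix();print(round(s['clock'],1),'j',s['joints'].round(2),'p',s['position'].round(1),'yang',np.degrees(np.arctan2(M[1,1],M[0,1])).round(1),'z',M[:,2].round(3),'F',s['contact_force'].round(1),'w',round(s['gripper_width'],1),'g',round(s['grasp_force'],1))
E
python3 s.py
```

```text
clock: 0.9
position: [455.9, -283.7, 231.1]
ee_rot: [0.23, 0.973, 0.0, -0.0]
contact_force: [1.0, -1.1, 0.7]
gripper_width: 85.4
grasp_force: 0.0
clock: 1.7
position: [566.9, -139.3, 192.9]
ee_rot: [0.427, 0.904, 0.0, 0.001]
contact_force: [0.1, -0.4, 0.7]
gripper_width: 85.0
grasp_force: 0.0
1.7 j [ 0.04  0.34 -0.16  0.   -1.07 -2.49] p [ 566.9 -139.3  192.9] yang 39.5 z [ 0.002 -0.001 -1.   ] F [ 0.1 -0.4  0.7] w 85.0 g 0.0
```

```bash
python3 -m handwheel '[{"x":0,"y":0.01,"z":-0.2,"ax":0,"ay":0,"az":0},{"x":0,"y":0,"z":-0.2,"ax":0,"ay":0,"az":0},{"x":0,"y":0,"z":-0.15,"ax":0,"ay":0,"az":0},{"x":0,"y":0,"z":-0.1,"ax":0,"ay":0,"az":0},{"x":0,"y":0,"z":-0.045,"ax":0,"ay":0,"az":0},{"x":0,"y":0,"z":0,"ax":0,"ay":0,"az":0},{"x":0,"y":0,"z":0,"ax":0,"ay":0,"az":0},{"x":0,"y":0,"z":0,"ax":0,"ay":0,"az":0}]' 0.18
python3 -m handwheel '[{"x":0,"y":0,"z":0,"ax":0,"ay":0,"az":0},{"x":0,"y":0,"z":0,"ax":0,"ay":0,"az":0},{"x":0,"y":0,"z":0,"ax":0,"ay":0,"az":0},{"x":0,"y":0,"z":0,"ax":0,"ay":0,"az":0},{"x":0,"y":0,"z":0,"ax":0,"ay":0,"az":0},{"x":0,"y":0,"z":0,"ax":0,"ay":0,"az":0},{"x":0,"y":0,"z":0,"ax":0,"ay":0,"az":0},{"x":0,"y":0,"z":0,"ax":0,"ay":0,"az":0}]' -1
```

```text
clock: 2.5
position: [567.7, -136.6, 54.2]
ee_rot: [0.426, 0.905, 0.001, 0.002]
contact_force: [0.7, 0.3, -0.7]
gripper_width: 50.0
grasp_force: 0.0
clock: 3.3
position: [566.0, -136.5, 53.1]
ee_rot: [0.426, 0.905, -0.0, -0.0]
contact_force: [-3.8, 0.9, 5.3]
gripper_width: 13.2
grasp_force: 59.2
```

```bash
python3 -m handwheel '[{"x":0,"y":0,"z":0,"ax":0,"ay":0,"az":0.09},{"x":0,"y":0,"z":0,"ax":0,"ay":0,"az":0.09},{"x":0,"y":0,"z":0,"ax":0,"ay":0,"az":0.09},{"x":0,"y":0,"z":0,"ax":0,"ay":0,"az":0.09},{"x":0,"y":0,"z":0,"ax":0,"ay":0,"az":0.09},{"x":0,"y":0,"z":0,"ax":0,"ay":0,"az":0.09},{"x":0,"y":0,"z":0,"ax":0,"ay":0,"az":0.09},{"x":0,"y":0,"z":0,"ax":0,"ay":0,"az":0.09}]'
python3 -m handwheel '[{"x":0,"y":0,"z":0,"ax":0,"ay":0,"az":0.09},{"x":0,"y":0,"z":0,"ax":0,"ay":0,"az":0.09},{"x":0,"y":0,"z":0,"ax":0,"ay":0,"az":0.09},{"x":0,"y":0,"z":0,"ax":0,"ay":0,"az":0.09},{"x":0,"y":0,"z":0,"ax":0,"ay":0,"az":0.09},{"x":0,"y":0,"z":0,"ax":0,"ay":0,"az":0.09},{"x":0,"y":0,"z":0,"ax":0,"ay":0,"az":0.07},{"x":0,"y":0,"z":0,"ax":0,"ay":0,"az":0}]'
python3 s.py; python3 -c "
from h import *;print(arm.read_state()['wrist_torque'])"
```

```text
clock: 4.1
position: [562.8, -145.5, 53.1]
ee_rot: [-0.127, 0.992, -0.005, -0.005]
contact_force: [-5.8, -41.3, 2.5]
gripper_width: 13.1
grasp_force: 59.6
clock: 4.9
position: [568.8, -151.1, 53.5]
ee_rot: [-0.568, 0.823, -0.008, -0.003]
contact_force: [8.6, -62.3, -11.5]
gripper_width: 12.5
grasp_force: 59.0
4.9 j [ 0.02  0.5  -0.31  0.02 -0.75 -0.4 ] p [ 568.8 -151.1   53.5] yang 159.2 z [ 0.004 -0.016 -1.   ] F [  8.6 -62.3 -11.5] w 12.5 g 59.0
[-17.72321721  -2.15998689  -0.27124343]
```

```bash
python3 -m handwheel '[{"x":0.01,"y":-0.035,"z":0,"ax":0,"ay":0,"az":0},{"x":0,"y":-0.035,"z":0,"ax":0,"ay":0,"az":0},{"x":0,"y":0,"z":0,"ax":0,"ay":0,"az":0},{"x":0,"y":0,"z":0,"ax":0,"ay":0,"az":0},{"x":0,"y":0,"z":0,"ax":0,"ay":0,"az":0},{"x":0,"y":0,"z":0,"ax":0,"ay":0,"az":0},{"x":0,"y":0,"z":0,"ax":0,"ay":0,"az":0},{"x":0,"y":0,"z":0,"ax":0,"ay":0,"az":0}]'
python3 s.py; python3 -c "
from h import *;print(arm.read_state()['wrist_torque'])"
```

```text
clock: 5.7
position: [568.9, -152.3, 53.3]
ee_rot: [-0.568, 0.823, -0.001, -0.0]
contact_force: [-1.0, -9.3, 3.6]
gripper_width: 13.3
grasp_force: 61.5
5.7 j [ 0.01  0.51 -0.3   0.   -0.76 -0.38] p [ 568.9 -152.3   53.3] yang 159.2 z [ 0.001 -0.003 -1.   ] F [-1.  -9.3  3.6] w 13.3 g 61.5
[-2.32937152  0.31820835 -0.07426577]
```

```bash
python3 -m handwheel '[{"x":0,"y":0,"z":0,"ax":0,"ay":0,"az":0},{"x":0,"y":0,"z":0,"ax":0,"ay":0,"az":0},{"x":0,"y":0,"z":0,"ax":0,"ay":0,"az":0},{"x":0.008,"y":0.02,"z":0,"ax":0,"ay":0,"az":0},{"x":0.008,"y":0.025,"z":0,"ax":0,"ay":0,"az":0},{"x":0,"y":0,"z":0,"ax":0,"ay":0,"az":0},{"x":0,"y":0,"z":0,"ax":0,"ay":0,"az":0},{"x":0,"y":0,"z":0,"ax":0,"ay":0,"az":0}]' -0.3
python3 -m handwheel '[{"x":0,"y":0,"z":0,"ax":0,"ay":0,"az":0},{"x":0,"y":0,"z":0,"ax":0,"ay":0,"az":0},{"x":0,"y":0,"z":0,"ax":0,"ay":0,"az":0},{"x":0,"y":0,"z":0,"ax":0,"ay":0,"az":0},{"x":0,"y":0,"z":0,"ax":0,"ay":0,"az":0.05},{"x":0,"y":0,"z":0,"ax":0,"ay":0,"az":0.05},{"x":0,"y":0,"z":0,"ax":0,"ay":0,"az":0.03},{"x":0,"y":0,"z":0,"ax":0,"ay":0,"az":0}]' -1
python3 s.py; python3 -c "
from h import *;print(arm.read_state()['wrist_torque'])"
```

```text
clock: 6.5
position: [571.7, -141.3, 52.3]
ee_rot: [-0.568, 0.823, 0.0, -0.0]
contact_force: [-0.4, -0.1, 0.2]
gripper_width: 29.9
grasp_force: 0.0
clock: 7.3
position: [572.6, -141.6, 52.7]
ee_rot: [-0.647, 0.763, -0.001, 0.001]
contact_force: [4.5, -3.0, -0.4]
gripper_width: 12.7
grasp_force: 69.7
7.3 j [ 0.03  0.51 -0.3  -0.   -0.76 -0.2 ] p [ 572.6 -141.6   52.7] yang 170.6 z [ 0.003  0.001 -1.   ] F [ 4.5 -3.  -0.4] w 12.7 g 69.7
[-0.77068687 -1.01854142 -1.51409667]
```

```bash
python3 -m handwheel '[{"x":0,"y":0,"z":0,"ax":0,"ay":0,"az":-0.02},{"x":0,"y":0,"z":0,"ax":0,"ay":0,"az":0},{"x":0,"y":0,"z":0,"ax":0,"ay":0,"az":0},{"x":0,"y":0,"z":0.2,"ax":0,"ay":0,"az":0},{"x":0,"y":0,"z":0.2,"ax":0,"ay":0,"az":0},{"x":-0.1,"y":0.15,"z":0,"ax":0,"ay":0,"az":-0.09},{"x":-0.1,"y":0.15,"z":0,"ax":0,"ay":0,"az":-0.09},{"x":-0.09,"y":0.04,"z":0,"ax":0,"ay":0,"az":-0.09}]' 0
python3 -m handwheel '[{"x":0,"y":0,"z":0,"ax":0,"ay":0,"az":-0.09},{"x":0,"y":0,"z":0,"ax":0,"ay":0,"az":-0.09},{"x":0,"y":0,"z":0,"ax":0,"ay":0,"az":-0.09},{"x":0,"y":0,"z":0,"ax":0,"ay":0,"az":-0.09},{"x":0,"y":0,"z":0,"ax":0,"ay":0,"az":-0.09},{"x":0,"y":0,"z":0,"ax":0,"ay":0,"az":-0.09},{"x":0,"y":0,"z":0,"ax":0,"ay":0,"az":-0.06},{"x":0,"y":0,"z":0,"ax":0,"ay":0,"az":0}]' 0.18
python3 s.py
```

```text
clock: 8.1
position: [512.2, -71.5, 132.5]
ee_rot: [-0.459, 0.888, 0.0, -0.0]
contact_force: [-0.5, 0.6, 0.2]
gripper_width: 42.5
grasp_force: 0.0
clock: 8.9
position: [513.0, -73.2, 132.1]
ee_rot: [-0.008, 1.0, -0.0, -0.001]
contact_force: [-0.4, 0.1, 0.1]
gripper_width: 50.5
grasp_force: 0.0
8.9 j [ 0.17  0.3  -0.39 -0.   -0.88 -1.73] p [513.  -73.2 132.1] yang 90.9 z [-0.001 -0.    -1.   ] F [-0.4  0.1  0.1] w 50.5 g 0.0
```

```bash
python3 -m handwheel '[{"x":0,"y":0,"z":-0.2,"ax":0,"ay":0,"az":-0.01},{"x":0,"y":0,"z":-0.2,"ax":0,"ay":0,"az":0},{"x":0,"y":0,"z":-0.15,"ax":0,"ay":0,"az":0},{"x":0,"y":0,"z":-0.06,"ax":0,"ay":0,"az":0},{"x":0,"y":0,"z":0,"ax":0,"ay":0,"az":0},{"x":0,"y":0,"z":0,"ax":0,"ay":0,"az":0},{"x":0,"y":0,"z":0,"ax":0,"ay":0,"az":0},{"x":0,"y":0,"z":0,"ax":0,"ay":0,"az":0}]' 0.18
python3 -m handwheel '[{"x":0,"y":0,"z":0,"ax":0,"ay":0,"az":0},{"x":0,"y":0,"z":0,"ax":0,"ay":0,"az":0},{"x":0,"y":0,"z":0,"ax":0,"ay":0,"az":0},{"x":0,"y":0,"z":0,"ax":0,"ay":0,"az":0},{"x":0,"y":0,"z":0,"ax":0,"ay":0,"az":0},{"x":0,"y":0,"z":0,"ax":0,"ay":0,"az":0},{"x":0,"y":0,"z":0,"ax":0,"ay":0,"az":0},{"x":0,"y":0,"z":0,"ax":0,"ay":0,"az":0}]' -1
python3 s.py
```

```text
clock: 9.7
position: [514.7, -73.2, 11.8]
ee_rot: [0.001, 1.0, 0.0, 0.002]
contact_force: [0.0, -0.7, 1.1]
gripper_width: 50.3
grasp_force: 0.0
clock: 10.5
position: [514.2, -73.6, 11.1]
ee_rot: [0.001, 1.0, -0.0, 0.001]
contact_force: [-1.5, -1.7, 5.4]
gripper_width: 27.3
grasp_force: 57.1
10.5 j [ 0.17  0.48 -0.51  0.   -0.58 -1.74] p [514.2 -73.6  11.1] yang 89.9 z [ 0.001 -0.    -1.   ] F [-1.5 -1.7  5.4] w 27.3 g 57.1
```

```bash
python3 -m handwheel '[{"x":-0.1,"y":0,"z":0,"ax":0,"ay":0,"az":0},{"x":-0.1,"y":0,"z":0,"ax":0,"ay":0,"az":0},{"x":-0.1,"y":0,"z":0,"ax":0,"ay":0,"az":0},{"x":-0.1,"y":0,"z":0,"ax":0,"ay":0,"az":0},{"x":-0.06,"y":0,"z":0,"ax":0,"ay":0,"az":0},{"x":0,"y":0,"z":0.2,"ax":0,"ay":0,"az":0},{"x":0,"y":0,"z":0.2,"ax":0,"ay":0,"az":0},{"x":0,"y":0,"z":0.15,"ax":0,"ay":0,"az":0}]'
python3 s.py
python3 -m handwheel '[{"x":0.03,"y":-0.2,"z":0,"ax":0,"ay":0,"az":0},{"x":0.05,"y":-0.2,"z":0,"ax":0,"ay":0,"az":0},{"x":0.06,"y":-0.2,"z":0,"ax":0,"ay":0,"az":0.02},{"x":0.07,"y":-0.2,"z":0,"ax":0,"ay":0,"az":0.02},{"x":0.07,"y":-0.2,"z":0,"ax":0,"ay":0,"az":0.02},{"x":0.07,"y":-0.2,"z":0,"ax":0,"ay":0,"az":0.02},{"x":0.07,"y":-0.2,"z":0,"ax":0,"ay":0,"az":0.02},{"x":0.06,"y":-0.2,"z":0,"ax":0,"ay":0,"az":0.005}]'
python3 s.py
```

```text
clock: 11.3
position: [422.3, -73.2, 122.3]
ee_rot: [0.0, 1.0, 0.0, 0.001]
contact_force: [0.6, 0.4, -0.5]
gripper_width: 27.4
grasp_force: 57.7
11.3 j [ 0.21  0.17 -0.61  0.   -0.79 -1.78] p [422.3 -73.2 122.3] yang 89.9 z [ 0.002  0.    -1.   ] F [ 0.6  0.4 -0.5] w 27.4 g 57.7
clock: 12.1
position: [518.1, -395.0, 119.5]
ee_rot: [-0.082, 0.997, 0.0, -0.0]
contact_force: [0.8, 0.8, -1.0]
gripper_width: 27.4
grasp_force: 57.8
12.1 j [-0.4   0.52 -0.07 -0.   -0.98 -1.  ] p [ 518.1 -395.   119.5] yang 99.4 z [-0.001  0.001 -1.   ] F [ 0.8  0.8 -1. ] w 27.4 g 57.8
```

```bash
python3 - <<'E'
from h import *
T=snap("top","a1.png",crop=(300,180,520,300),s=3.5)
E
```

```text
(no output)
```

View pics/a1.png

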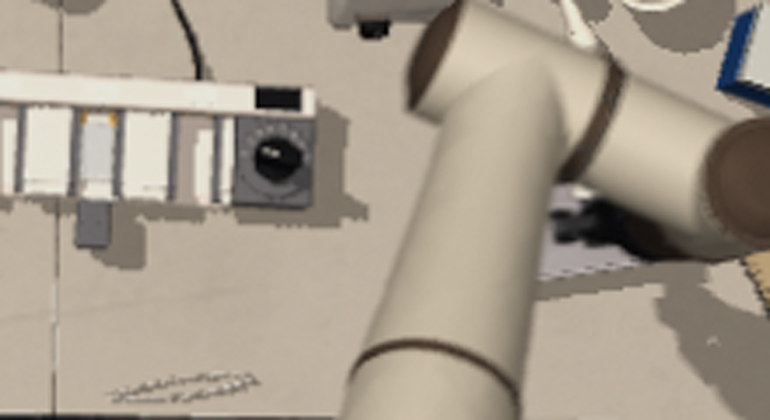

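```bash
python3 -m handwheel '[{"x":0.013,"y":-0.2,"z":0,"ax":0,"ay":0,"az":0},{"x":0,"y":-0.013,"z":-0.1,"ax":0,"ay":0,"az":0},{"x":0,"y":0,"z":-0.15,"ax":0,"ay":0,"az":0},{"x":0,"y":0,"z":-0.15,"ax":0,"ay":0,"az":0},{"x":0,"y":0,"z":-0.1,"ax":0,"ay":0,"az":0},{"x":0,"y":0,"z":-0.03,"ax":0,"ay":0,"az":0},{"x":0,"y":0,"z":0,"ax":0,"ay":0,"az":0},{"x":0,"y":0,"z":0,"ax":0,"ay":0,"az":0}]'
python3 s.py
```

```text
clock: 12.95
position: [521.1, -436.3, 15.4]
ee_rot: [-0.082, 0.997, -0.001, 0.001]
contact_force: [-0.7, 0.0, -0.6]
gripper_width: 27.5
grasp_force: 58.1
12.9 j [-0.46  0.67 -0.08  0.   -0.81 -0.95] p [ 521.1 -436.3   15.4] yang 99.4 z [ 0.002 -0.001 -1.   ] F [-0.7  0.  -0.6] w 27.5 g 58.1
```

```bash
python3 -m handwheel '[{"x":0,"y":0,"z":-0.03,"ax":0,"ay":0,"az":0},{"x":0,"y":0,"z":-0.02,"ax":0,"ay":0,"az":0},{"x":0,"y":0,"z":-0.005,"ax":0,"ay":0,"az":0},{"x":0,"y":0,"z":0,"ax":0,"ay":0,"az":0},{"x":0,"y":0,"z":0,"ax":0,"ay":0,"az":0},{"x":0,"y":0,"z":0,"ax":0,"ay":0,"az":0},{"x":0,"y":0,"z":0,"ax":0,"ay":0,"az":0},{"x":0,"y":0,"z":0,"ax":0,"ay":0,"az":0}]'
python3 s.py
```

```text
clock: 13.75
position: [520.5, -436.0, 4.0]
ee_rot: [-0.082, 0.997, -0.0, 0.0]
contact_force: [-0.9, 1.8, 5.5]
gripper_width: 27.5
grasp_force: 61.6
13.8 j [-0.46  0.69 -0.09  0.   -0.79 -0.95] p [ 520.5 -436.     4. ] yang 99.4 z [ 0. -0. -1.] F [-0.9  1.8  5.5] w 27.5 g 61.6
```

```bash
python3 -m handwheel '[{"x":0,"y":0,"z":0,"ax":0,"ay":0,"az":0},{"x":0,"y":0,"z":0,"ax":0,"ay":0,"az":0},{"x":0,"y":0,"z":0,"ax":0,"ay":0,"az":0},{"x":0,"y":0,"z":0.05,"ax":0,"ay":0,"az":0},{"x":0,"y":0,"z":0.15,"ax":0,"ay":0,"az":0},{"x":0,"y":0,"z":0.2,"ax":0,"ay":0,"az":0},{"x":0,"y":0,"z":0.2,"ax":0,"ay":0,"az":0},{"x":0,"y":0.2,"z":0.05,"ax":0,"ay":0,"az":0}]' 0.06
python3 -m handwheel '[{"x":-0.01,"y":0.23,"z":0,"ax":0,"ay":0,"az":-0.02},{"x":0,"y":0.23,"z":0,"ax":0,"ay":0,"az":-0.02},{"x":-0.01,"y":0.23,"z":0,"ax":0,"ay":0,"az":-0.02},{"x":0,"y":0.23,"z":0,"ax":0,"ay":0,"az":-0.02},{"x":-0.01,"y":0.23,"z":0,"ax":0,"ay":0,"az":-0.024},{"x":0,"y":0.23,"z":0,"ax":0,"ay":0,"az":0},{"x":0,"y":0.23,"z":0,"ax":0,"ay":0,"az":0},{"x":0,"y":0.23,"z":0,"ax":0,"ay":0,"az":0}]' 0.18
python3 s.py
python3 - <<'E'
from h import *
T=snap("top","a2.png",crop=(400,180,520,290),s=5)
E
```

```text
clock: 14.55
position: [523.0, -400.6, 139.6]
ee_rot: [-0.08, 0.997, -0.004, 0.005]
contact_force: [0.5, 0.8, -0.2]
gripper_width: 45.2
grasp_force: 0.0
clock: 15.35
position: [514.3, -26.2, 134.3]
ee_rot: [-0.0, 1.0, 0.0, 0.001]
contact_force: [1.4, 0.6, -0.5]
gripper_width: 50.5
grasp_force: 0.0
15.3 j [ 0.26  0.29 -0.4   0.   -0.88 -1.84] p [514.3 -26.2 134.3] yang 90.0 z [ 0.002  0.    -1.   ] F [ 1.4  0.6 -0.5] w 50.5 g 0.0
```

View pics/a2.png

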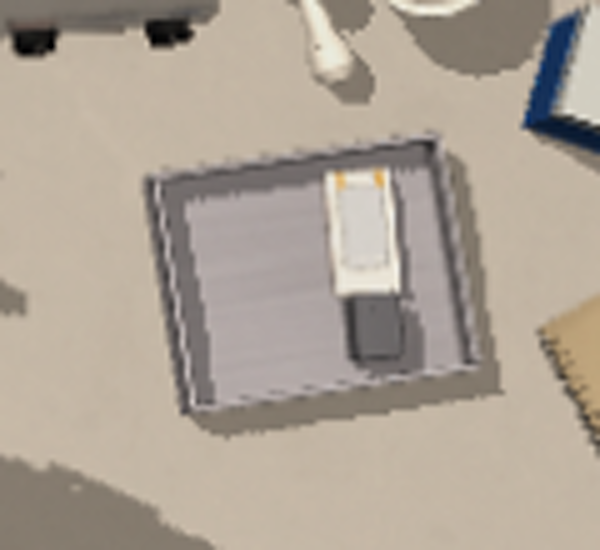

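```bash
python3 -m handwheel '[{"x":0,"y":0.17,"z":0,"ax":0,"ay":0,"az":0},{"x":0,"y":0,"z":-0.2,"ax":0,"ay":0,"az":0},{"x":0,"y":0,"z":-0.2,"ax":0,"ay":0,"az":0},{"x":0,"y":0,"z":-0.15,"ax":0,"ay":0,"az":0},{"x":0,"y":0,"z":-0.06,"ax":0,"ay":0,"az":0},{"x":0,"y":0,"z":0,"ax":0,"ay":0,"az":0},{"x":0,"y":0,"z":0,"ax":0,"ay":0,"az":0},{"x":0,"y":0,"z":0,"ax":0,"ay":0,"az":0}]' 0.18
python3 -m handwheel '[{"x":0,"y":0,"z":0,"ax":0,"ay":0,"az":0},{"x":0,"y":0,"z":0,"ax":0,"ay":0,"az":0},{"x":0,"y":0,"z":0,"ax":0,"ay":0,"az":0},{"x":0,"y":0,"z":0,"ax":0,"ay":0,"az":0},{"x":0,"y":0,"z":0,"ax":0,"ay":0,"az":0},{"x":0,"y":0,"z":0,"ax":0,"ay":0,"az":0},{"x":0,"y":0,"z":0,"ax":0,"ay":0,"az":0},{"x":0,"y":0,"z":0,"ax":0,"ay":0,"az":0}]' -1
python3 s.py
```

```text
clock: 16.2
position: [515.7, 6.3, 13.1]
ee_rot: [-0.0, 1.0, 0.0, 0.002]
contact_force: [0.7, -0.6, -0.8]
gripper_width: 50.2
grasp_force: 0.0
clock: 17.0
position: [515.1, 6.3, 12.6]
ee_rot: [-0.0, 1.0, 0.0, 0.001]
contact_force: [-1.3, 0.1, 5.8]
gripper_width: 26.9
grasp_force: 61.3
17.0 j [ 0.33  0.47 -0.52  0.   -0.58 -1.9 ] p [515.1   6.3  12.6] yang 90.0 z [ 0.002  0.    -1.   ] F [-1.3  0.1  5.8] w 26.9 g 61.3
```

```bash
python3 -m handwheel '[{"x":-0.1,"y":0,"z":0,"ax":0,"ay":0,"az":0},{"x":-0.1,"y":0,"z":0,"ax":0,"ay":0,"az":0},{"x":-0.1,"y":0,"z":0,"ax":0,"ay":0,"az":0},{"x":-0.1,"y":0,"z":0,"ax":0,"ay":0,"az":0},{"x":-0.06,"y":0,"z":0,"ax":0,"ay":0,"az":0},{"x":0,"y":0,"z":0.2,"ax":0,"ay":0,"az":0},{"x":0,"y":0,"z":0.2,"ax":0,"ay":0,"az":0},{"x":0,"y":0,"z":0.15,"ax":0,"ay":0,"az":0}]'
python3 s.py
python3 -m handwheel '[{"x":0.03,"y":-0.2,"z":0,"ax":0,"ay":0,"az":0},{"x":0.05,"y":-0.2,"z":0,"ax":0,"ay":0,"az":0},{"x":0.06,"y":-0.2,"z":0,"ax":0,"ay":0,"az":0.02},{"x":0.06,"y":-0.2,"z":0,"ax":0,"ay":0,"az":0.02},{"x":0.06,"y":-0.2,"z":0,"ax":0,"ay":0,"az":0.02},{"x":0.06,"y":-0.2,"z":0,"ax":0,"ay":0,"az":0.02},{"x":0.06,"y":-0.2,"z":0,"ax":0,"ay":0,"az":0.02},{"x":0.04,"y":-0.2,"z":0,"ax":0,"ay":0,"az":0.005}]'
python3 s.py
python3 - <<'E'
from h import *
T=snap("top","a3.png",crop=(400,180,520,290),s=5)
E
```

```text
clock: 17.8
position: [422.9, 6.3, 123.6]
ee_rot: [-0.0, 1.0, 0.0, 0.001]
contact_force: [1.1, 0.5, -1.6]
gripper_width: 26.8
grasp_force: 60.6
17.8 j [ 0.4   0.16 -0.62  0.   -0.79 -1.97] p [422.9   6.3 123.6] yang 90.0 z [ 0.002  0.001 -1.   ] F [ 1.1  0.5 -1.6] w 26.8 g 60.6
clock: 18.6
position: [506.8, -315.8, 121.0]
ee_rot: [-0.083, 0.997, -0.0, -0.0]
contact_force: [1.3, 0.7, -0.8]
gripper_width: 27.1
grasp_force: 60.7
18.6 j [-0.29  0.44 -0.21  0.   -0.92 -1.12] p [ 506.8 -315.8  121. ] yang 99.5 z [-0. -0. -1.] F [ 1.3  0.7 -0.8] w 27.1 g 60.7
```

View pics/a3.png

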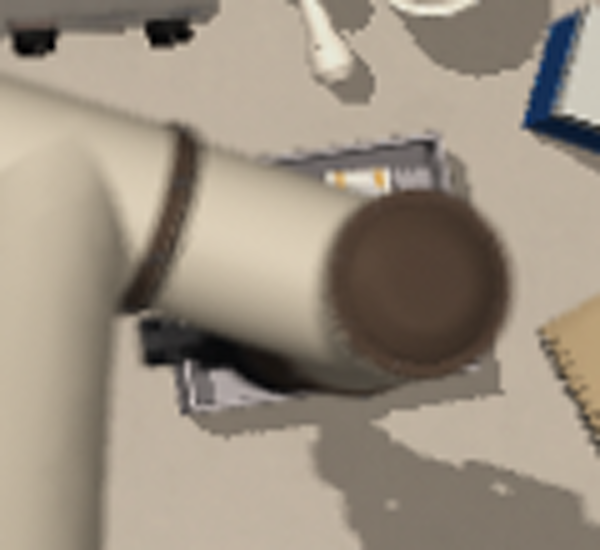

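```bash
python3 -m handwheel '[{"x":0.008,"y":-0.2,"z":0,"ax":0,"ay":0,"az":0},{"x":0,"y":-0.035,"z":-0.1,"ax":0,"ay":0,"az":0},{"x":0,"y":0,"z":-0.15,"ax":0,"ay":0,"az":0},{"x":0,"y":0,"z":-0.15,"ax":0,"ay":0,"az":0},{"x":0,"y":0,"z":-0.1,"ax":0,"ay":0,"az":0},{"x":0,"y":0,"z":-0.03,"ax":0,"ay":0,"az":0},{"x":0,"y":0,"z":0,"ax":0,"ay":0,"az":0},{"x":0,"y":0,"z":0,"ax":0,"ay":0,"az":0}]'
python3 -m handwheel '[{"x":0,"y":0,"z":-0.03,"ax":0,"ay":0,"az":0},{"x":0,"y":0,"z":-0.02,"ax":0,"ay":0,"az":0},{"x":0,"y":0,"z":-0.005,"ax":0,"ay":0,"az":0},{"x":0,"y":0,"z":0,"ax":0,"ay":0,"az":0},{"x":0,"y":0,"z":0,"ax":0,"ay":0,"az":0},{"x":0,"y":0,"z":0,"ax":0,"ay":0,"az":0},{"x":0,"y":0,"z":0,"ax":0,"ay":0,"az":0},{"x":0,"y":0,"z":0,"ax":0,"ay":0,"az":0}]'
python3 s.py
```

```text
clock: 19.45
position: [508.8, -361.3, 16.4]
ee_rot: [-0.083, 0.997, -0.001, 0.001]
contact_force: [0.4, 0.2, 0.1]
gripper_width: 26.8
grasp_force: 60.5
clock: 20.25
position: [508.0, -361.0, 4.8]
ee_rot: [-0.083, 0.997, -0.0, 0.0]
contact_force: [-0.9, 1.8, 4.9]
gripper_width: 27.0
grasp_force: 61.0
20.2 j [-0.36  0.62 -0.24  0.   -0.71 -1.05] p [ 508.  -361.     4.8] yang 99.5 z [ 0. -0. -1.] F [-0.9  1.8  4.9] w 27.0 g 61.0
```

```bash
python3 -m handwheel '[{"x":0,"y":0,"z":0,"ax":0,"ay":0,"az":0},{"x":0,"y":0,"z":0,"ax":0,"ay":0,"az":0},{"x":0,"y":0,"z":0,"ax":0,"ay":0,"az":0},{"x":0,"y":0,"z":0.05,"ax":0,"ay":0,"az":0},{"x":0,"y":0,"z":0.15,"ax":0,"ay":0,"az":0},{"x":0,"y":0,"z":0.2,"ax":0,"ay":0,"az":0},{"x":0,"y":0,"z":0.2,"ax":0,"ay":0,"az":0},{"x":-0.02,"y":0.2,"z":0.05,"ax":0,"ay":0,"az":0}]' 0.06
python3 -m handwheel '[{"x":-0.03,"y":0.23,"z":0,"ax":0,"ay":0,"az":0},{"x":-0.03,"y":0.23,"z":0,"ax":0,"ay":0,"az":0},{"x":-0.03,"y":0.23,"z":0,"ax":0,"ay":0,"az":0},{"x":-0.03,"y":0.23,"z":0,"ax":0,"ay":0,"az":0},{"x":-0.03,"y":0.23,"z":0,"ax":0,"ay":0,"az":0},{"x":-0.03,"y":0.23,"z":0,"ax":0,"ay":0,"az":0},{"x":-0.03,"y":0.23,"z":0,"ax":0,"ay":0,"az":0},{"x":-0.03,"y":0.23,"z":0,"ax":0,"ay":0,"az":0}]' 0.18
python3 -m handwheel '[{"x":-0.03,"y":0.23,"z":0,"ax":0,"ay":0,"az":0},{"x":-0.03,"y":0.23,"z":0,"ax":0,"ay":0,"az":0},{"x":-0.03,"y":0.23,"z":0,"ax":0,"ay":0,"az":0},{"x":-0.02,"y":0.05,"z":0,"ax":0,"ay":0,"az":0},{"x":0,"y":0,"z":0,"ax":0,"ay":0,"az":0},{"x":0,"y":0,"z":0,"ax":0,"ay":0,"az":0},{"x":0,"y":0,"z":0,"ax":0,"ay":0,"az":0},{"x":0,"y":0,"z":0,"ax":0,"ay":0,"az":0}]'
python3 s.py
python3 - <<'E'
from h import *
T=snap("top","a4.png",crop=(400,180,520,290),s=5)
E
```

```text
clock: 21.05
position: [507.4, -324.8, 140.2]
ee_rot: [-0.081, 0.997, -0.003, 0.005]
contact_force: [0.9, 1.0, 0.2]
gripper_width: 45.3
grasp_force: 0.0
clock: 21.85
position: [455.6, 48.8, 135.3]
ee_rot: [-0.082, 0.997, 0.0, 0.001]
contact_force: [0.0, 0.6, 0.8]
gripper_width: 50.4
grasp_force: 0.0
clock: 22.65
position: [434.1, 193.8, 134.4]
ee_rot: [-0.081, 0.997, -0.0, -0.0]
contact_force: [-1.0, -0.5, -0.3]
gripper_width: 50.0
grasp_force: 0.0
22.6 j [ 0.76  0.23 -0.49 -0.   -0.85 -2.17] p [434.1 193.8 134.4] yang 99.3 z [-0. -0. -1.] F [-1.  -0.5 -0.3] w 50.0 g 0.0
```

View pics/a4.png

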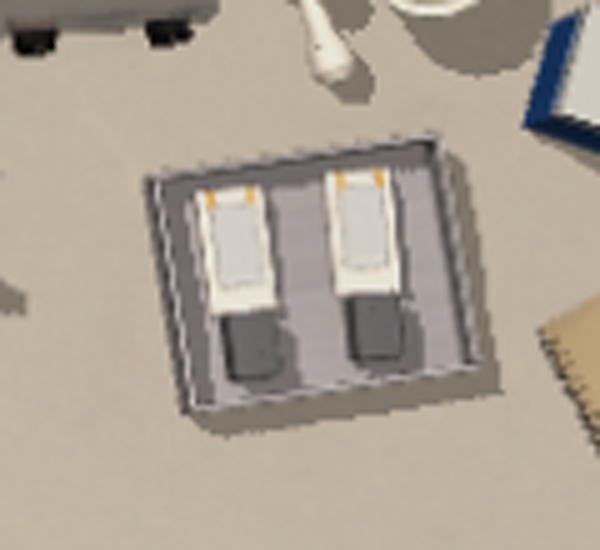

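```bash
python3 -m handwheel '[{"x":-0.005,"y":0.037,"z":-0.2,"ax":0,"ay":0,"az":0},{"x":0,"y":0,"z":-0.2,"ax":0,"ay":0,"az":0},{"x":0,"y":0,"z":-0.15,"ax":0,"ay":0,"az":0},{"x":0,"y":0,"z":-0.08,"ax":0,"ay":0,"az":0},{"x":0,"y":0,"z":-0.01,"ax":0,"ay":0,"az":0},{"x":0,"y":0,"z":0,"ax":0,"ay":0,"az":0},{"x":0,"y":0,"z":0,"ax":0,"ay":0,"az":0},{"x":0,"y":0,"z":0,"ax":0,"ay":0,"az":0}]' 0.18
python3 -m handwheel '[{"x":0,"y":0,"z":0,"ax":0,"ay":0,"az":0},{"x":0,"y":0,"z":0,"ax":0,"ay":0,"az":0},{"x":0,"y":0,"z":0,"ax":0,"ay":0,"az":0},{"x":0,"y":0,"z":0,"ax":0,"ay":0,"az":0},{"x":0,"y":0,"z":0,"ax":0,"ay":0,"az":0},{"x":0,"y":0,"z":0,"ax":0,"ay":0,"az":0},{"x":0,"y":0,"z":0,"ax":0,"ay":0,"az":0},{"x":0,"y":0,"z":0,"ax":0,"ay":0,"az":0}]' -1
python3 s.py
```

```text
clock: 23.5
position: [433.6, 203.0, 7.5]
ee_rot: [-0.082, 0.997, 0.001, 0.001]
contact_force: [-0.1, 0.3, -0.2]
gripper_width: 50.6
grasp_force: 0.0
clock: 24.3
position: [433.3, 202.5, 7.4]
ee_rot: [-0.083, 0.997, 0.0, 0.001]
contact_force: [0.3, -2.3, 6.3]
gripper_width: 26.9
grasp_force: 58.1
24.3 j [ 0.78  0.44 -0.61  0.   -0.52 -2.18] p [433.3 202.5   7.4] yang 99.5 z [ 0.001  0.001 -1.   ] F [ 0.3 -2.3  6.3] w 26.9 g 58.1
```

```bash
python3 -m handwheel '[{"x":0,"y":0,"z":0.15,"ax":0,"ay":0,"az":0},{"x":-0.03,"y":-0.1,"z":0.15,"ax":0,"ay":0,"az":-0.025},{"x":-0.035,"y":-0.15,"z":0,"ax":0,"ay":0,"az":-0.03},{"x":0,"y":-0.15,"z":0,"ax":0,"ay":0,"az":-0.03},{"x":0,"y":-0.15,"z":0,"ax":0,"ay":0,"az":-0.02},{"x":0,"y":-0.015,"z":-0.1,"ax":0,"ay":0,"az":0},{"x":0,"y":0,"z":-0.1,"ax":0,"ay":0,"az":0},{"x":0,"y":0,"z":-0.03,"ax":0,"ay":0,"az":0}]'
python3 -m handwheel '[{"x":0,"y":0,"z":0,"ax":0,"ay":0,"az":0},{"x":0,"y":0,"z":0,"ax":0,"ay":0,"az":0},{"x":0,"y":0,"z":0,"ax":0,"ay":0,"az":0},{"x":0,"y":0,"z":0,"ax":0,"ay":0,"az":0},{"x":0,"y":0,"z":0,"ax":0,"ay":0,"az":0},{"x":0,"y":0,"z":0,"ax":0,"ay":0,"az":0},{"x":0,"y":0,"z":0,"ax":0,"ay":0,"az":0},{"x":0,"y":0,"z":0,"ax":0,"ay":0,"az":0}]'
python3 s.py
python3 - <<'E'
from h import *
T=snap("top","a5.png",crop=(270,180,400,280),s=6); S=snap("side","a5s.png",crop=(250,180,370,270),s=6)
E
```

```text
clock: 25.1
position: [418.7, 88.5, 19.2]
ee_rot: [0.001, 1.0, -0.001, -0.001]
contact_force: [-1.1, 0.3, -1.5]
gripper_width: 26.8
grasp_force: 58.8
clock: 25.9
position: [419.9, 89.4, 20.4]
ee_rot: [-0.0, 1.0, 0.0, 0.0]
contact_force: [0.5, 0.6, -0.9]
gripper_width: 26.7
grasp_force: 58.8
25.9 j [ 0.59  0.36 -0.72  0.   -0.49 -2.16] p [419.9  89.4  20.4] yang 90.0 z [ 0.  0. -1.] F [ 0.5  0.6 -0.9] w 26.7 g 58.8
```

View pics/a5.png

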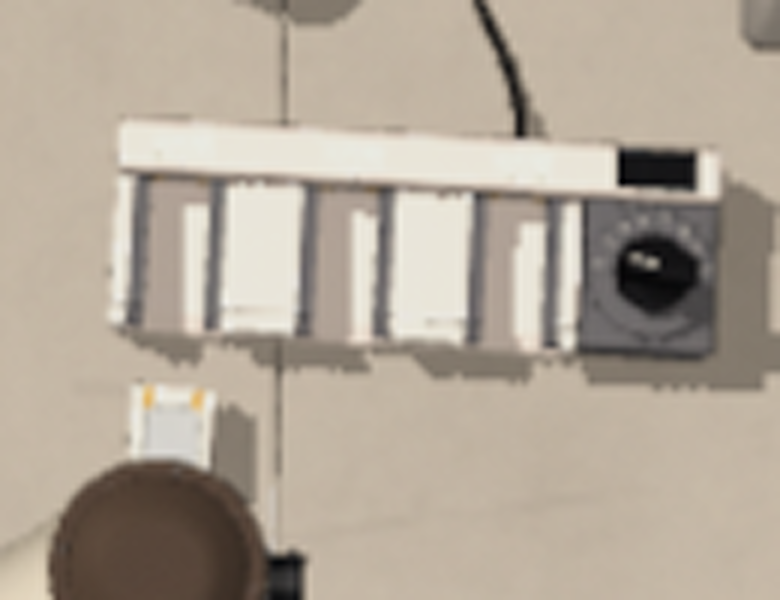

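```bash
python3 - <<'E'
from h import *
f=lambda a:np.array(a,float)/6+[270,180]-0.42
print(plane("top",f([(172,328),(342,338),(511.5,345)]),32).round(1))
print("rear corners",plane("top",f([(120,122),(718,150)]),42).round(1))
print("front L,R", plane("top",f([(110,325),(578,350)]),32).round(1), plane("top",f([(713,355)]),35).round(1))
print("nose",plane("top",f([(133,388),(213,390)]),25).round(1))
E
```

```text
[[540.7  89.4  32. ]
 [537.5   7.3  32. ]
 [535.7 -74.8  32. ]]
rear corners [[ 638.9  116.5   42. ]
 [ 631.7 -173.2   42. ]]
front L,R [[ 541.5  119.3   32. ]
 [ 534.  -107.1   32. ]] [[ 532.6 -172.4   35. ]]
nose [[511.8 107.7  25. ]
 [511.6  69.   25. ]]
```

```bash
python3 -m handwheel '[{"x":0.05,"y":0,"z":0,"ax":0,"ay":0,"az":-0.014},{"x":0.05,"y":0,"z":0,"ax":0,"ay":0,"az":0},{"x":0.05,"y":0,"z":0,"ax":0,"ay":0,"az":0},{"x":0.05,"y":-0.001,"z":0,"ax":0,"ay":0,"az":0},{"x":0.05,"y":-0.001,"z":0,"ax":0,"ay":0,"az":0},{"x":0.05,"y":-0.001,"z":0,"ax":0,"ay":0,"az":0},{"x":0.05,"y":-0.001,"z":0,"ax":0,"ay":0,"az":0},{"x":0,"y":0,"z":0,"ax":0,"ay":0,"az":0}]'
python3 s.py
```

```text
clock: 26.8
position: [492.0, 89.0, 20.3]
ee_rot: [0.011, 1.0, 0.0, 0.001]
contact_force: [0.1, 0.6, -0.8]
gripper_width: 26.4
grasp_force: 59.3
26.8 j [ 0.5   0.44 -0.55  0.   -0.58 -2.1 ] p [492.   89.   20.3] yang 88.7 z [ 0.002  0.001 -1.   ] F [ 0.1  0.6 -0.8] w 26.4 g 59.3
```

```bash
python3 -m handwheel '[{"x":0.04,"y":-0.001,"z":0,"ax":0,"ay":0,"az":0},{"x":0.04,"y":-0.001,"z":0,"ax":0,"ay":0,"az":0},{"x":0.02,"y":0,"z":0,"ax":0,"ay":0,"az":0},{"x":0.01,"y":0,"z":0,"ax":0,"ay":0,"az":0},{"x":0.01,"y":0,"z":0,"ax":0,"ay":0,"az":0},{"x":0,"y":0,"z":0,"ax":0,"ay":0,"az":0},{"x":0,"y":0,"z":0,"ax":0,"ay":0,"az":0},{"x":0,"y":0,"z":0,"ax":0,"ay":0,"az":0}]'
python3 -m handwheel '[{"x":0.01,"y":0,"z":0,"ax":0,"ay":0,"az":0},{"x":0.005,"y":0,"z":0,"ax":0,"ay":0,"az":0},{"x":0.005,"y":0,"z":0,"ax":0,"ay":0,"az":0},{"x":0,"y":0,"z":0,"ax":0,"ay":0,"az":0},{"x":0,"y":0,"z":0,"ax":0,"ay":0,"az":0},{"x":0,"y":0,"z":0,"ax":0,"ay":0,"az":0},{"x":0,"y":0,"z":0,"ax":0,"ay":0,"az":0},{"x":0,"y":0,"z":0,"ax":0,"ay":0,"az":0}]'
python3 s.py
```

```text
clock: 27.6
position: [513.7, 88.2, 20.3]
ee_rot: [0.011, 1.0, -0.0, -0.0]
contact_force: [-0.3, 1.0, -1.4]
gripper_width: 26.5
grasp_force: 59.4
clock: 28.4
position: [517.8, 88.2, 20.3]
ee_rot: [0.011, 1.0, -0.0, -0.0]
contact_force: [-0.4, 0.2, -1.9]
gripper_width: 26.5
grasp_force: 59.4
28.4 j [ 0.48  0.47 -0.48 -0.   -0.61 -2.07] p [517.8  88.2  20.3] yang 88.7 z [-0. -0. -1.] F [-0.4  0.2 -1.9] w 26.5 g 59.4
```

Not at the back yet; push on in small steps.

```bash
python3 -m handwheel '[{"x":0.005,"y":0,"z":0,"ax":0,"ay":0,"az":0},{"x":0.005,"y":0,"z":0,"ax":0,"ay":0,"az":0},{"x":0.005,"y":0,"z":0,"ax":0,"ay":0,"az":0},{"x":0,"y":0,"z":0,"ax":0,"ay":0,"az":0},{"x":0,"y":0,"z":0,"ax":0,"ay":0,"az":0},{"x":0,"y":0,"z":0,"ax":0,"ay":0,"az":0},{"x":0,"y":0,"z":0,"ax":0,"ay":0,"az":0},{"x":0,"y":0,"z":0,"ax":0,"ay":0,"az":0}]'
python3 -m handwheel '[{"x":0.005,"y":0,"z":0,"ax":0,"ay":0,"az":0},{"x":0.005,"y":0,"z":0,"ax":0,"ay":0,"az":0},{"x":0,"y":0,"z":0,"ax":0,"ay":0,"az":0},{"x":0,"y":0,"z":0,"ax":0,"ay":0,"az":0},{"x":0,"y":0,"z":0,"ax":0,"ay":0,"az":0},{"x":0,"y":0,"z":0,"ax":0,"ay":0,"az":0},{"x":0,"y":0,"z":0,"ax":0,"ay":0,"az":0},{"x":0,"y":0,"z":0,"ax":0,"ay":0,"az":0}]'
python3 s.py
```

```text
clock: 29.2
position: [520.8, 88.2, 20.3]
ee_rot: [0.011, 1.0, -0.0, -0.0]
contact_force: [-0.1, 0.7, -0.7]
gripper_width: 26.7
grasp_force: 59.4
clock: 30.0
position: [522.5, 88.1, 20.2]
ee_rot: [0.011, 1.0, -0.0, -0.0]
contact_force: [-2.8, 0.7, -0.3]
gripper_width: 26.5
grasp_force: 59.4
30.0 j [ 0.47  0.48 -0.47 -0.   -0.62 -2.07] p [522.5  88.1  20.2] yang 88.7 z [-0.001 -0.    -1.   ] F [-2.8  0.7 -0.3] w 26.5 g 59.4
```

```bash
python3 -m handwheel '[{"x":0.005,"y":0,"z":0,"ax":0,"ay":0,"az":0},{"x":0.005,"y":0,"z":0,"ax":0,"ay":0,"az":0},{"x":0.005,"y":0,"z":0,"ax":0,"ay":0,"az":0},{"x":0,"y":0,"z":0,"ax":0,"ay":0,"az":0},{"x":0,"y":0,"z":0,"ax":0,"ay":0,"az":0},{"x":0,"y":0,"z":0,"ax":0,"ay":0,"az":0},{"x":0,"y":0,"z":0,"ax":0,"ay":0,"az":0},{"x":0,"y":0,"z":0,"ax":0,"ay":0,"az":0}]'
python3 s.py
```

```text
clock: 30.8
position: [522.5, 87.9, 19.8]
ee_rot: [0.011, 1.0, -0.001, -0.003]
contact_force: [-11.1, 4.0, 4.6]
gripper_width: 26.5
grasp_force: 60.0
30.8 j [ 0.47  0.48 -0.47 -0.   -0.63 -2.06] p [522.5  87.9  19.8] yang 88.7 z [-0.007 -0.002 -1.   ] F [-11.1   4.    4.6] w 26.5 g 60.0
```

```bash
python3 -m handwheel '[{"x":-0.005,"y":0,"z":0,"ax":0,"ay":0,"az":0},{"x":0,"y":0,"z":0,"ax":0,"ay":0,"az":0},{"x":0,"y":0,"z":0,"ax":0,"ay":0,"az":0},{"x":0,"y":0,"z":0.1,"ax":0,"ay":0,"az":0},{"x":0,"y":0,"z":0.2,"ax":0,"ay":0,"az":0},{"x":-0.1,"y":0,"z":0.2,"ax":0,"ay":0,"az":0},{"x":-0.2,"y":0,"z":0,"ax":0,"ay":0,"az":0},{"x":-0.2,"y":0.05,"z":0,"ax":0,"ay":0,"az":0}]' 0.06
python3 -m handwheel '[{"x":0,"y":0.2,"z":0,"ax":0,"ay":0,"az":0.03},{"x":0,"y":0.2,"z":0,"ax":0,"ay":0,"az":0.03},{"x":0,"y":0.2,"z":0,"ax":0,"ay":0,"az":0.03},{"x":0,"y":0.2,"z":0,"ax":0,"ay":0,"az":0.023},{"x":0,"y":0.16,"z":0,"ax":0,"ay":0,"az":0},{"x":0,"y":0,"z":0,"ax":0,"ay":0,"az":0},{"x":0,"y":0,"z":0,"ax":0,"ay":0,"az":0},{"x":0,"y":0,"z":0,"ax":0,"ay":0,"az":0}]' 0.18
python3 s.py
python3 - <<'E'
from h import *
T=snap("top","a6.png",crop=(270,180,400,280),s=6)
for b in blobs(T,roi=(185,235,370,285)): print("T",b[0].round(1),b[1],plane("top",b[0],24 if b[0][0]>280 else 12).round(1))
E
```

```text
clock: 31.6
position: [425.2, 98.3, 121.6]
ee_rot: [0.012, 1.0, 0.001, 0.002]
contact_force: [-0.6, 1.7, -0.0]
gripper_width: 45.2
grasp_force: 0.0
clock: 32.4
position: [424.8, 289.3, 120.2]
ee_rot: [-0.077, 0.997, -0.0, -0.0]
contact_force: [0.4, -0.1, 0.6]
gripper_width: 50.2
grasp_force: 0.0
32.4 j [ 0.91  0.31 -0.41 -0.   -0.84 -2.33] p [424.8 289.3 120.2] yang 98.9 z [-0. -0. -1.] F [ 0.4 -0.1  0.6] w 50.2 g 0.0
T [298.3 241.8] 146 [[519.4  88.8  24. ]]
T [220.7 270. ] 213 [[433.5 313.6  12. ]]
T [237.8 267.6] 40 [[441.3 263.8  12. ]]
```

View pics/a6.png

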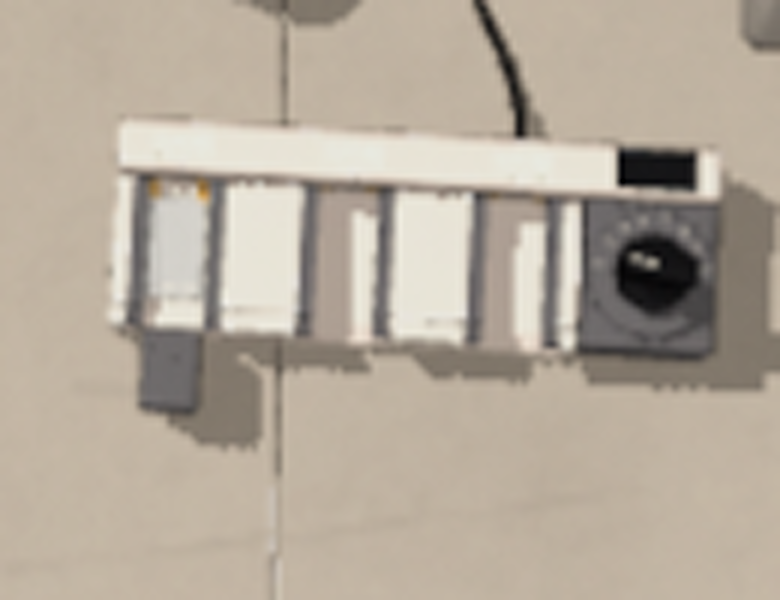

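```bash
python3 -m handwheel '[{"x":-0.012,"y":0.003,"z":-0.2,"ax":0,"ay":0,"az":0},{"x":0,"y":0,"z":-0.2,"ax":0,"ay":0,"az":0},{"x":0,"y":0,"z":-0.1,"ax":0,"ay":0,"az":0},{"x":0,"y":0,"z":-0.06,"ax":0,"ay":0,"az":0},{"x":0,"y":0,"z":-0.01,"ax":0,"ay":0,"az":0},{"x":0,"y":0,"z":0,"ax":0,"ay":0,"az":0},{"x":0,"y":0,"z":0,"ax":0,"ay":0,"az":0},{"x":0,"y":0,"z":0,"ax":0,"ay":0,"az":0}]' 0.18
python3 -m handwheel '[{"x":0,"y":0,"z":0,"ax":0,"ay":0,"az":0},{"x":0,"y":0,"z":0,"ax":0,"ay":0,"az":0},{"x":0,"y":0,"z":0,"ax":0,"ay":0,"az":0},{"x":0,"y":0,"z":0,"ax":0,"ay":0,"az":0},{"x":0,"y":0,"z":0,"ax":0,"ay":0,"az":0},{"x":0,"y":0,"z":0,"ax":0,"ay":0,"az":0},{"x":0,"y":0,"z":0,"ax":0,"ay":0,"az":0},{"x":0,"y":0,"z":0,"ax":0,"ay":0,"az":0}]' -1
python3 s.py
```

```text
clock: 33.25
position: [423.0, 291.5, 7.5]
ee_rot: [-0.078, 0.997, 0.001, 0.001]
contact_force: [-0.3, -0.4, 0.0]
gripper_width: 51.0
grasp_force: 0.0
clock: 34.05
position: [422.8, 291.0, 7.4]
ee_rot: [-0.078, 0.997, 0.0, 0.0]
contact_force: [-0.2, -0.4, 6.2]
gripper_width: 26.7
grasp_force: 58.0
34.0 j [ 0.92  0.48 -0.52  0.   -0.56 -2.34] p [422.8 291.    7.4] yang 98.9 z [ 0.001  0.001 -1.   ] F [-0.2 -0.4  6.2] w 26.7 g 58.0
```

```bash
python3 -m handwheel '[{"x":0,"y":0,"z":0.2,"ax":0,"ay":0,"az":0},{"x":-0.015,"y":-0.1,"z":0.2,"ax":0,"ay":0,"az":-0.022},{"x":0,"y":-0.22,"z":0,"ax":0,"ay":0,"az":-0.03},{"x":0,"y":-0.22,"z":0,"ax":0,"ay":0,"az":-0.03},{"x":0,"y":-0.22,"z":0,"ax":0,"ay":0,"az":-0.03},{"x":0,"y":-0.22,"z":0,"ax":0,"ay":0,"az":0},{"x":0,"y":-0.22,"z":0,"ax":0,"ay":0,"az":0},{"x":0,"y":-0.2,"z":0,"ax":0,"ay":0,"az":0}]'
python3 s.py
```

```text
clock: 34.85
position: [418.8, 9.1, 86.5]
ee_rot: [0.01, 1.0, 0.0, 0.0]
contact_force: [2.3, -0.1, -1.1]
gripper_width: 27.0
grasp_force: 58.6
34.9 j [ 0.41  0.22 -0.67 -0.   -0.68 -2.  ] p [418.8   9.1  86.5] yang 88.8 z [ 0.  0. -1.] F [ 2.3 -0.1 -1.1] w 27.0 g 58.6
```

```bash
python3 -m handwheel '[{"x":0,"y":0,"z":-0.15,"ax":0,"ay":0,"az":0},{"x":0,"y":0,"z":-0.13,"ax":0,"ay":0,"az":0},{"x":0,"y":0,"z":-0.05,"ax":0,"ay":0,"az":0},{"x":0,"y":0,"z":0,"ax":0,"ay":0,"az":0},{"x":0,"y":0,"z":0,"ax":0,"ay":0,"az":0},{"x":0,"y":0,"z":0,"ax":0,"ay":0,"az":0},{"x":0,"y":0,"z":0,"ax":0,"ay":0,"az":0},{"x":0,"y":0,"z":0,"ax":0,"ay":0,"az":0}]'
python3 s.py
```

```text
clock: 35.65
position: [419.8, 11.1, 20.9]
ee_rot: [0.01, 1.0, 0.0, 0.001]
contact_force: [-0.2, 0.1, -1.0]
gripper_width: 26.8
grasp_force: 58.6
35.6 j [ 0.42  0.35 -0.74  0.   -0.48 -2.01] p [419.8  11.1  20.9] yang 88.9 z [ 0.001  0.001 -1.   ] F [-0.2  0.1 -1. ] w 26.8 g 58.6
```

```bash
python3 -m handwheel '[{"x":0.02,"y":-0.015,"z":0,"ax":0,"ay":0,"az":0},{"x":0.05,"y":0,"z":0,"ax":0,"ay":0,"az":0},{"x":0.05,"y":0,"z":0,"ax":0,"ay":0,"az":0},{"x":0.05,"y":-0.001,"z":0,"ax":0,"ay":0,"az":0},{"x":0.05,"y":-0.001,"z":0,"ax":0,"ay":0,"az":0},{"x":0.05,"y":-0.001,"z":0,"ax":0,"ay":0,"az":0},{"x":0.05,"y":-0.001,"z":0,"ax":0,"ay":0,"az":0},{"x":0,"y":0,"z":0,"ax":0,"ay":0,"az":0}]'
python3 s.py
```

```text
clock: 36.45
position: [485.8, 7.3, 20.4]
ee_rot: [0.01, 1.0, 0.0, 0.001]
contact_force: [0.0, -0.8, -1.1]
gripper_width: 26.6
grasp_force: 59.8
36.5 j [ 0.35  0.43 -0.58  0.   -0.56 -1.94] p [485.8   7.3  20.4] yang 88.8 z [ 0.002  0.    -1.   ] F [ 0.  -0.8 -1.1] w 26.6 g 59.8
```

```bash
python3 -m handwheel '[{"x":0.05,"y":-0.001,"z":0,"ax":0,"ay":0,"az":0},{"x":0.05,"y":-0.001,"z":0,"ax":0,"ay":0,"az":0},{"x":0.025,"y":0,"z":0,"ax":0,"ay":0,"az":0},{"x":0.01,"y":0,"z":0,"ax":0,"ay":0,"az":0},{"x":0.01,"y":0,"z":0,"ax":0,"ay":0,"az":0},{"x":0,"y":0,"z":0,"ax":0,"ay":0,"az":0},{"x":0,"y":0,"z":0,"ax":0,"ay":0,"az":0},{"x":0,"y":0,"z":0,"ax":0,"ay":0,"az":0}]'
python3 -m handwheel '[{"x":0.005,"y":0,"z":0,"ax":0,"ay":0,"az":0},{"x":0.005,"y":0,"z":0,"ax":0,"ay":0,"az":0},{"x":0,"y":0,"z":0,"ax":0,"ay":0,"az":0},{"x":0,"y":0,"z":0,"ax":0,"ay":0,"az":0},{"x":0,"y":0,"z":0,"ax":0,"ay":0,"az":0},{"x":0,"y":0,"z":0,"ax":0,"ay":0,"az":0},{"x":0,"y":0,"z":0,"ax":0,"ay":0,"az":0},{"x":0,"y":0,"z":0,"ax":0,"ay":0,"az":0}]'
python3 s.py
```

```text
clock: 37.25
position: [512.4, 6.7, 20.4]
ee_rot: [0.01, 1.0, 0.0, 0.0]
contact_force: [-0.2, -0.7, -1.9]
gripper_width: 26.9
grasp_force: 59.9
clock: 38.05
position: [514.6, 6.6, 20.3]
ee_rot: [0.01, 1.0, 0.0, 0.0]
contact_force: [0.9, -0.3, -1.4]
gripper_width: 26.7
grasp_force: 59.9
38.0 j [ 0.33  0.46 -0.51  0.   -0.6  -1.92] p [514.6   6.6  20.3] yang 88.8 z [ 0.  0. -1.] F [ 0.9 -0.3 -1.4] w 26.7 g 59.9
```

```bash
python3 -m handwheel '[{"x":0.005,"y":0,"z":0,"ax":0,"ay":0,"az":0},{"x":0.005,"y":0,"z":0,"ax":0,"ay":0,"az":0},{"x":0.005,"y":0,"z":0,"ax":0,"ay":0,"az":0},{"x":0,"y":0,"z":0,"ax":0,"ay":0,"az":0},{"x":0,"y":0,"z":0,"ax":0,"ay":0,"az":0},{"x":0,"y":0,"z":0,"ax":0,"ay":0,"az":0},{"x":0,"y":0,"z":0,"ax":0,"ay":0,"az":0},{"x":0,"y":0,"z":0,"ax":0,"ay":0,"az":0}]'
python3 -m handwheel '[{"x":0.005,"y":0,"z":0,"ax":0,"ay":0,"az":0},{"x":0.005,"y":0,"z":0,"ax":0,"ay":0,"az":0},{"x":0.005,"y":0,"z":0,"ax":0,"ay":0,"az":0},{"x":0,"y":0,"z":0,"ax":0,"ay":0,"az":0},{"x":0,"y":0,"z":0,"ax":0,"ay":0,"az":0},{"x":0,"y":0,"z":0,"ax":0,"ay":0,"az":0},{"x":0,"y":0,"z":0,"ax":0,"ay":0,"az":0},{"x":0,"y":0,"z":0,"ax":0,"ay":0,"az":0}]'
python3 s.py
```

```text
clock: 38.85
position: [517.6, 6.7, 20.3]
ee_rot: [0.01, 1.0, 0.0, 0.0]
contact_force: [-0.1, 0.2, -0.7]
gripper_width: 26.4
grasp_force: 59.9
clock: 39.65
position: [519.3, 6.4, 20.0]
ee_rot: [0.01, 1.0, -0.0, -0.001]
contact_force: [-5.2, 1.6, 2.0]
gripper_width: 26.8
grasp_force: 60.1
39.6 j [ 0.32  0.47 -0.5  -0.   -0.61 -1.92] p [519.3   6.4  20. ] yang 88.8 z [-0.002 -0.    -1.   ] F [-5.2  1.6  2. ] w 26.8 g 60.1
```

```bash
python3 -m handwheel '[{"x":0.005,"y":0,"z":0,"ax":0,"ay":0,"az":0},{"x":0.004,"y":0,"z":0,"ax":0,"ay":0,"az":0},{"x":0,"y":0,"z":0,"ax":0,"ay":0,"az":0},{"x":0,"y":0,"z":0,"ax":0,"ay":0,"az":0},{"x":0,"y":0,"z":0,"ax":0,"ay":0,"az":0},{"x":0,"y":0,"z":0,"ax":0,"ay":0,"az":0},{"x":0,"y":0,"z":0,"ax":0,"ay":0,"az":0},{"x":0,"y":0,"z":0,"ax":0,"ay":0,"az":0}]'
python3 -m handwheel '[{"x":-0.005,"y":0,"z":0,"ax":0,"ay":0,"az":0},{"x":0,"y":0,"z":0,"ax":0,"ay":0,"az":0},{"x":0,"y":0,"z":0,"ax":0,"ay":0,"az":0},{"x":0,"y":0,"z":0.1,"ax":0,"ay":0,"az":0},{"x":0,"y":0,"z":0.2,"ax":0,"ay":0,"az":0},{"x":-0.1,"y":0,"z":0.2,"ax":0,"ay":0,"az":0},{"x":-0.2,"y":0,"z":0,"ax":0,"ay":0,"az":0},{"x":-0.15,"y":0.1,"z":0,"ax":0,"ay":0,"az":0}]' 0.06
python3 -m handwheel '[{"x":0,"y":0.22,"z":0,"ax":0,"ay":0,"az":0},{"x":0,"y":0.22,"z":0,"ax":0,"ay":0,"az":0},{"x":0,"y":0.22,"z":0,"ax":0,"ay":0,"az":0},{"x":0,"y":0.22,"z":0,"ax":0,"ay":0,"az":0},{"x":0,"y":0.22,"z":0,"ax":0,"ay":0,"az":0},{"x":0,"y":0.22,"z":0,"ax":0,"ay":0,"az":0},{"x":0,"y":0.22,"z":0,"ax":0,"ay":0,"az":0},{"x":0,"y":0.19,"z":0,"ax":0,"ay":0,"az":-0.015}]' 0.18
python3 s.py
python3 - <<'E'
from h import *
T=snap("top","a7.png"); 
for b in blobs(T,roi=(185,235,370,285)): print("T",b[0].round(1),b[1],plane("top",b[0],24 if b[0][0]>280 else 12).round(1))
E
```

```text
clock: 40.45
position: [519.4, 6.0, 19.8]
ee_rot: [0.011, 1.0, -0.0, -0.003]
contact_force: [-8.3, 0.8, 4.4]
gripper_width: 26.6
grasp_force: 60.3
clock: 41.25
position: [430.7, 26.1, 121.5]
ee_rot: [0.012, 1.0, 0.001, 0.002]
contact_force: [-0.7, 1.2, 0.2]
gripper_width: 45.1
grasp_force: 0.0
clock: 42.05
position: [431.6, 375.6, 120.6]
ee_rot: [0.022, 1.0, 0.001, 0.001]
contact_force: [0.8, 0.1, 0.1]
gripper_width: 50.2
grasp_force: 0.0
42.0 j [ 1.    0.4  -0.28  0.   -0.9  -2.61] p [431.6 375.6 120.6] yang 87.5 z [ 0.002  0.002 -1.   ] F [0.8 0.1 0.1] w 50.2 g 0.0
T [298.3 241.8] 146 [[519.4  88.8  24. ]]
T [326.6 243. ] 145 [[517.5   6.6  24. ]]
T [187.2 264.4] 119 [[447.6 412.2  12. ]]
```

```bash
python3 -m handwheel '[{"x":-0.008,"y":-0.012,"z":-0.2,"ax":0,"ay":0,"az":-0.005},{"x":0,"y":0,"z":-0.2,"ax":0,"ay":0,"az":0},{"x":0,"y":0,"z":-0.1,"ax":0,"ay":0,"az":0},{"x":0,"y":0,"z":-0.06,"ax":0,"ay":0,"az":0},{"x":0,"y":0,"z":-0.01,"ax":0,"ay":0,"az":0},{"x":0,"y":0,"z":0,"ax":0,"ay":0,"az":0},{"x":0,"y":0,"z":0,"ax":0,"ay":0,"az":0},{"x":0,"y":0,"z":0,"ax":0,"ay":0,"az":0}]' 0.18
python3 s.py
```

```text
clock: 42.9
position: [430.3, 371.0, 7.7]
ee_rot: [0.026, 1.0, 0.001, 0.001]
contact_force: [0.1, 0.6, -0.5]
gripper_width: 50.2
grasp_force: 0.0
42.9 j [ 1.    0.54 -0.39  0.   -0.64 -2.62] p [430.3 371.    7.7] yang 87.0 z [ 0.002  0.002 -1.   ] F [ 0.1  0.6 -0.5] w 50.2 g 0.0
```

```bash
python3 -m handwheel '[{"x":0,"y":0.01,"z":0,"ax":0,"ay":0,"az":0},{"x":0,"y":0,"z":0,"ax":0,"ay":0,"az":0},{"x":0,"y":0,"z":0,"ax":0,"ay":0,"az":0},{"x":0,"y":0,"z":0,"ax":0,"ay":0,"az":0},{"x":0,"y":0,"z":0,"ax":0,"ay":0,"az":0},{"x":0,"y":0,"z":0,"ax":0,"ay":0,"az":0},{"x":0,"y":0,"z":0,"ax":0,"ay":0,"az":0},{"x":0,"y":0,"z":0,"ax":0,"ay":0,"az":0}]' -1
python3 s.py
python3 -m handwheel '[{"x":0,"y":0,"z":0.2,"ax":0,"ay":0,"az":0},{"x":-0.03,"y":-0.1,"z":0.2,"ax":0,"ay":0,"az":0.01},{"x":-0.02,"y":-0.22,"z":0,"ax":0,"ay":0,"az":0.01},{"x":0,"y":-0.22,"z":0,"ax":0,"ay":0,"az":0},{"x":0,"y":-0.22,"z":0,"ax":0,"ay":0,"az":0},{"x":0,"y":-0.22,"z":0,"ax":0,"ay":0,"az":0},{"x":0,"y":-0.22,"z":0,"ax":0,"ay":0,"az":0},{"x":0,"y":-0.22,"z":0,"ax":0,"ay":0,"az":0}]'
python3 s.py
```

```text
clock: 43.7
position: [430.2, 373.0, 7.5]
ee_rot: [0.026, 1.0, 0.001, 0.001]
contact_force: [-1.3, -0.1, 5.6]
gripper_width: 27.0
grasp_force: 59.1
43.7 j [ 1.    0.55 -0.38  0.   -0.64 -2.62] p [430.2 373.    7.5] yang 87.1 z [ 0.001  0.002 -1.   ] F [-1.3 -0.1  5.6] w 27.0 g 59.1
clock: 44.5
position: [419.1, 86.6, 86.3]
ee_rot: [0.01, 1.0, 0.0, 0.0]
contact_force: [0.9, -0.6, -0.3]
gripper_width: 26.9
grasp_force: 58.8
44.5 j [ 0.59  0.23 -0.65 -0.   -0.69 -2.18] p [419.1  86.6  86.3] yang 88.9 z [ 0.  0. -1.] F [ 0.9 -0.6 -0.3] w 26.9 g 58.8
```

```bash
python3 -m handwheel '[{"x":0,"y":-0.2,"z":0,"ax":0,"ay":0,"az":0},{"x":0,"y":-0.2,"z":0,"ax":0,"ay":0,"az":0},{"x":0,"y":-0.2,"z":0,"ax":0,"ay":0,"az":0},{"x":0,"y":-0.21,"z":0,"ax":0,"ay":0,"az":0},{"x":0,"y":0,"z":-0.15,"ax":0,"ay":0,"az":0},{"x":0,"y":0,"z":-0.13,"ax":0,"ay":0,"az":0},{"x":0,"y":0,"z":-0.05,"ax":0,"ay":0,"az":0},{"x":0,"y":0,"z":0,"ax":0,"ay":0,"az":0}]'
python3 -m handwheel '[{"x":0,"y":0,"z":0,"ax":0,"ay":0,"az":0},{"x":0,"y":0,"z":0,"ax":0,"ay":0,"az":0},{"x":0,"y":0,"z":0,"ax":0,"ay":0,"az":0},{"x":0,"y":0,"z":0,"ax":0,"ay":0,"az":0},{"x":0,"y":0,"z":0,"ax":0,"ay":0,"az":0},{"x":0,"y":0,"z":0,"ax":0,"ay":0,"az":0},{"x":0,"y":0,"z":0,"ax":0,"ay":0,"az":0},{"x":0,"y":0,"z":0,"ax":0,"ay":0,"az":0}]'
python3 s.py
```

```text
clock: 45.3
position: [418.7, -73.9, 19.2]
ee_rot: [0.01, 1.0, -0.0, -0.002]
contact_force: [0.3, -1.0, -0.8]
gripper_width: 27.1
grasp_force: 58.7
clock: 46.1
position: [419.7, -73.8, 20.3]
ee_rot: [0.01, 1.0, 0.0, 0.0]
contact_force: [-0.0, -0.5, -0.8]
gripper_width: 26.4
grasp_force: 58.7
46.1 j [ 0.21  0.36 -0.73 -0.   -0.49 -1.8 ] p [419.7 -73.8  20.3] yang 88.8 z [ 0.  0. -1.] F [-0.  -0.5 -0.8] w 26.4 g 58.7
```

```bash
python3 -m handwheel '[{"x":0.02,"y":0,"z":0,"ax":0,"ay":0,"az":0},{"x":0.05,"y":0,"z":0,"ax":0,"ay":0,"az":0},{"x":0.05,"y":0,"z":0,"ax":0,"ay":0,"az":0},{"x":0.05,"y":-0.001,"z":0,"ax":0,"ay":0,"az":0},{"x":0.05,"y":-0.001,"z":0,"ax":0,"ay":0,"az":0},{"x":0.05,"y":-0.001,"z":0,"ax":0,"ay":0,"az":0},{"x":0.05,"y":-0.001,"z":0,"ax":0,"ay":0,"az":0},{"x":0,"y":0,"z":0,"ax":0,"ay":0,"az":0}]'
python3 -m handwheel '[{"x":0.05,"y":-0.001,"z":0,"ax":0,"ay":0,"az":0},{"x":0.04,"y":-0.001,"z":0,"ax":0,"ay":0,"az":0},{"x":0.02,"y":0,"z":0,"ax":0,"ay":0,"az":0},{"x":0.01,"y":0,"z":0,"ax":0,"ay":0,"az":0},{"x":0.01,"y":0,"z":0,"ax":0,"ay":0,"az":0},{"x":0,"y":0,"z":0,"ax":0,"ay":0,"az":0},{"x":0,"y":0,"z":0,"ax":0,"ay":0,"az":0},{"x":0,"y":0,"z":0,"ax":0,"ay":0,"az":0}]'
python3 s.py
```

```text
clock: 46.9
position: [485.6, -74.5, 20.3]
ee_rot: [0.01, 1.0, 0.0, 0.001]
contact_force: [-0.9, -0.3, -0.9]
gripper_width: 26.7
grasp_force: 58.7
clock: 47.7
position: [509.4, -75.0, 20.3]
ee_rot: [0.01, 1.0, -0.0, -0.0]
contact_force: [-0.1, -0.1, -0.8]
gripper_width: 26.9
grasp_force: 58.8
47.7 j [ 0.17  0.46 -0.51 -0.   -0.6  -1.76] p [509.4 -75.   20.3] yang 88.8 z [-0. -0. -1.] F [-0.1 -0.1 -0.8] w 26.9 g 58.8
```

```bash
python3 -m handwheel '[{"x":0.005,"y":0,"z":0,"ax":0,"ay":0,"az":0},{"x":0.005,"y":0,"z":0,"ax":0,"ay":0,"az":0},{"x":0.005,"y":0,"z":0,"ax":0,"ay":0,"az":0},{"x":0.005,"y":0,"z":0,"ax":0,"ay":0,"az":0},{"x":0,"y":0,"z":0,"ax":0,"ay":0,"az":0},{"x":0,"y":0,"z":0,"ax":0,"ay":0,"az":0},{"x":0,"y":0,"z":0,"ax":0,"ay":0,"az":0},{"x":0,"y":0,"z":0,"ax":0,"ay":0,"az":0}]'
python3 -m handwheel '[{"x":0.005,"y":0,"z":0,"ax":0,"ay":0,"az":0},{"x":0.005,"y":0,"z":0,"ax":0,"ay":0,"az":0},{"x":0.005,"y":0,"z":0,"ax":0,"ay":0,"az":0},{"x":0,"y":0,"z":0,"ax":0,"ay":0,"az":0},{"x":0,"y":0,"z":0,"ax":0,"ay":0,"az":0},{"x":0,"y":0,"z":0,"ax":0,"ay":0,"az":0},{"x":0,"y":0,"z":0,"ax":0,"ay":0,"az":0},{"x":0,"y":0,"z":0,"ax":0,"ay":0,"az":0}]'
python3 -m handwheel '[{"x":0.005,"y":0,"z":0,"ax":0,"ay":0,"az":0},{"x":0.005,"y":0,"z":0,"ax":0,"ay":0,"az":0},{"x":0,"y":0,"z":0,"ax":0,"ay":0,"az":0},{"x":0,"y":0,"z":0,"ax":0,"ay":0,"az":0},{"x":0,"y":0,"z":0,"ax":0,"ay":0,"az":0},{"x":0,"y":0,"z":0,"ax":0,"ay":0,"az":0},{"x":0,"y":0,"z":0,"ax":0,"ay":0,"az":0},{"x":0,"y":0,"z":0,"ax":0,"ay":0,"az":0}]'
python3 s.py
```

```text
clock: 48.5
position: [513.6, -75.0, 20.3]
ee_rot: [0.01, 1.0, -0.0, -0.0]
contact_force: [-0.8, 0.1, -0.5]
gripper_width: 26.6
grasp_force: 58.8
clock: 49.3
position: [515.7, -75.1, 20.0]
ee_rot: [0.01, 1.0, -0.0, -0.001]
contact_force: [-3.8, -0.7, 1.0]
gripper_width: 26.6
grasp_force: 58.6
clock: 50.1
position: [515.7, -75.2, 19.7]
ee_rot: [0.01, 1.0, -0.0, -0.003]
contact_force: [-6.9, 1.3, 2.1]
gripper_width: 26.7
grasp_force: 58.4
50.1 j [ 0.17  0.47 -0.49 -0.   -0.61 -1.76] p [515.7 -75.2  19.7] yang 88.8 z [-0.006 -0.    -1.   ] F [-6.9  1.3  2.1] w 26.7 g 58.4
```

```bash
python3 -m handwheel '[{"x":-0.005,"y":0,"z":0,"ax":0,"ay":0,"az":0},{"x":0,"y":0,"z":0,"ax":0,"ay":0,"az":0},{"x":0,"y":0,"z":0,"ax":0,"ay":0,"az":0},{"x":0,"y":0,"z":0.1,"ax":0,"ay":0,"az":0},{"x":0,"y":0,"z":0.2,"ax":0,"ay":0,"az":0},{"x":0,"y":0,"z":0.2,"ax":0,"ay":0,"az":0},{"x":-0.1,"y":-0.15,"z":0.1,"ax":0,"ay":0,"az":0.09},{"x":-0.1,"y":-0.2,"z":0,"ax":0,"ay":0,"az":0.09}]' 0.06
python3 -m handwheel '[{"x":-0.1,"y":-0.2,"z":0,"ax":0,"ay":0,"az":0.09},{"x":-0.1,"y":-0.2,"z":0,"ax":0,"ay":0,"az":0.09},{"x":0,"y":0,"z":0,"ax":0,"ay":0,"az":0.09},{"x":0,"y":0,"z":0,"ax":0,"ay":0,"az":0.09},{"x":0,"y":0,"z":0,"ax":0,"ay":0,"az":0.09},{"x":0,"y":0,"z":0,"ax":0,"ay":0,"az":0.09},{"x":0,"y":0,"z":0,"ax":0,"ay":0,"az":0.09},{"x":0,"y":0,"z":0,"ax":0,"ay":0,"az":0.09}]' 0
python3 s.py
python3 - <<'E'
from h import *
T=snap("top","a8.png",crop=(270,180,520,290),s=3.2)
for b in blobs(T,roi=(280,235,370,260)): print("T",b[0].round(1),b[1],plane("top",b[0],24).round(1))
E
```

```text
clock: 50.9
position: [481.3, -144.6, 144.5]
ee_rot: [-0.135, 0.991, -0.001, 0.005]
contact_force: [1.3, -1.1, -0.5]
gripper_width: 45.2
grasp_force: 0.0
clock: 51.7
position: [440.5, -221.8, 140.7]
ee_rot: [-0.639, 0.769, -0.001, 0.001]
contact_force: [-0.9, 0.1, -0.1]
gripper_width: 42.5
grasp_force: 0.0
51.7 j [-0.14  0.25 -0.44  0.   -0.88 -0.05] p [ 440.5 -221.8  140.7] yang 169.5 z [ 0.002 -0.    -1.   ] F [-0.9  0.1 -0.1] w 42.5 g 0.0
T [298.4 241.8] 141 [[519.5  88.5  24. ]]
T [326.6 243. ] 144 [[517.5   6.5  24. ]]
```

View pics/a8.png

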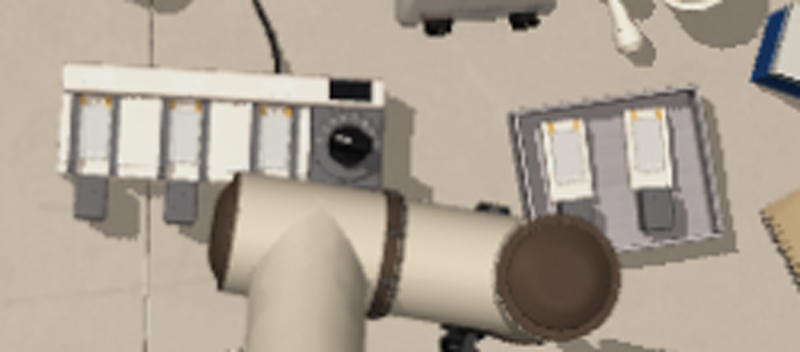

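```bash
python3 -m handwheel '[{"x":0.164,"y":0.1,"z":0,"ax":0,"ay":0,"az":0},{"x":0.164,"y":0.1,"z":0,"ax":0,"ay":0,"az":0},{"x":0.164,"y":0.1,"z":0,"ax":0,"ay":0,"az":0},{"x":0.164,"y":0.1,"z":0,"ax":0,"ay":0,"az":0},{"x":0,"y":0,"z":-0.1,"ax":0,"ay":0,"az":0},{"x":0,"y":0,"z":0,"ax":0,"ay":0,"az":0},{"x":0,"y":0,"z":0,"ax":0,"ay":0,"az":0},{"x":0,"y":0,"z":0,"ax":0,"ay":0,"az":0}]' 0
python3 s.py
```

```text
clock: 52.55
position: [570.9, -142.1, 121.3]
ee_rot: [-0.637, 0.771, -0.001, 0.0]
contact_force: [0.3, -1.0, 0.3]
gripper_width: 42.6
grasp_force: 0.0
52.5 j [ 0.03  0.42 -0.23  0.   -0.91 -0.22] p [ 570.9 -142.1  121.3] yang 169.1 z [ 0.001 -0.    -1.   ] F [ 0.3 -1.   0.3] w 42.6 g 0.0
```

Descend to z 53, grip, then turn the first 97° clockwise.

```bash
python3 -m handwheel '[{"x":0.004,"y":0,"z":-0.15,"ax":0,"ay":0,"az":0},{"x":0,"y":0,"z":-0.12,"ax":0,"ay":0,"az":0},{"x":0,"y":0,"z":-0.07,"ax":0,"ay":0,"az":0},{"x":0,"y":0,"z":0,"ax":0,"ay":0,"az":0},{"x":0,"y":0,"z":0,"ax":0,"ay":0,"az":0},{"x":0,"y":0,"z":0,"ax":0,"ay":0,"az":0},{"x":0,"y":0,"z":0,"ax":0,"ay":0,"az":0},{"x":0,"y":0,"z":0,"ax":0,"ay":0,"az":0}]' 0
python3 -m handwheel '[{"x":0,"y":0,"z":0,"ax":0,"ay":0,"az":0},{"x":0,"y":0,"z":0,"ax":0,"ay":0,"az":0},{"x":0,"y":0,"z":0,"ax":0,"ay":0,"az":0},{"x":0,"y":0,"z":0,"ax":0,"ay":0,"az":0},{"x":0,"y":0,"z":0,"ax":0,"ay":0,"az":-0.09},{"x":0,"y":0,"z":0,"ax":0,"ay":0,"az":-0.09},{"x":0,"y":0,"z":0,"ax":0,"ay":0,"az":-0.09},{"x":0,"y":0,"z":0,"ax":0,"ay":0,"az":-0.09}]' -1
python3 s.py
python3 -m handwheel '[{"x":0,"y":0,"z":0,"ax":0,"ay":0,"az":-0.09},{"x":0,"y":0,"z":0,"ax":0,"ay":0,"az":-0.09},{"x":0,"y":0,"z":0,"ax":0,"ay":0,"az":-0.09},{"x":0,"y":0,"z":0,"ax":0,"ay":0,"az":-0.09},{"x":0,"y":0,"z":0,"ax":0,"ay":0,"az":-0.09},{"x":0,"y":0,"z":0,"ax":0,"ay":0,"az":-0.09},{"x":0,"y":0,"z":0,"ax":0,"ay":0,"az":-0.09},{"x":0,"y":0,"z":0,"ax":0,"ay":0,"az":-0.09}]'
python3 s.py
```

```text
clock: 53.35
position: [572.1, -141.6, 53.3]
ee_rot: [-0.637, 0.771, -0.001, 0.001]
contact_force: [0.7, 0.7, -0.5]
gripper_width: 42.7
grasp_force: 0.0
clock: 54.15
position: [573.8, -142.2, 52.8]
ee_rot: [-0.395, 0.919, -0.002, 0.002]
contact_force: [5.6, -4.6, -2.2]
gripper_width: 13.0
grasp_force: 60.5
54.1 j [ 0.03  0.51 -0.3   0.   -0.76 -0.79] p [ 573.8 -142.2   52.8] yang 136.5 z [ 0.005 -0.001 -1.   ] F [ 5.6 -4.6 -2.2] w 13.0 g 60.5
clock: 54.95
position: [574.5, -144.5, 52.9]
ee_rot: [0.159, 0.987, -0.001, 0.003]
contact_force: [6.9, -15.6, -5.0]
gripper_width: 12.8
grasp_force: 60.3
55.0 j [ 0.03  0.51 -0.3   0.01 -0.76 -1.92] p [ 574.5 -144.5   52.9] yang 71.7 z [ 0.006 -0.004 -1.   ] F [  6.9 -15.6  -5. ] w 12.8 g 60.3
```

```bash
python3 -m handwheel '[{"x":0,"y":-0.013,"z":0,"ax":0,"ay":0,"az":0},{"x":0,"y":0,"z":0,"ax":0,"ay":0,"az":0},{"x":0,"y":0,"z":0,"ax":0,"ay":0,"az":0},{"x":0,"y":0,"z":0.1,"ax":0,"ay":0,"az":0},{"x":0,"y":0,"z":0.15,"ax":0,"ay":0,"az":0},{"x":0,"y":0,"z":0,"ax":0,"ay":0,"az":0.09},{"x":0,"y":0,"z":0,"ax":0,"ay":0,"az":0.09},{"x":0,"y":0,"z":0,"ax":0,"ay":0,"az":0.09}]' 0
python3 -m handwheel '[{"x":0,"y":0,"z":0,"ax":0,"ay":0,"az":0.09},{"x":0,"y":0,"z":0,"ax":0,"ay":0,"az":0.09},{"x":0,"y":0,"z":0,"ax":0,"ay":0,"az":0.09},{"x":0,"y":0,"z":0,"ax":0,"ay":0,"az":0.09},{"x":0,"y":0,"z":0,"ax":0,"ay":0,"az":0.09},{"x":0,"y":0,"z":0,"ax":0,"ay":0,"az":0.09},{"x":0,"y":0,"z":0,"ax":0,"ay":0,"az":0.09},{"x":0,"y":0,"z":0,"ax":0,"ay":0,"az":0.09}]'
python3 -m handwheel '[{"x":0,"y":0,"z":0,"ax":0,"ay":0,"az":0.09},{"x":0,"y":0,"z":0,"ax":0,"ay":0,"az":0.09},{"x":0,"y":0,"z":0,"ax":0,"ay":0,"az":0.09},{"x":0,"y":0,"z":0,"ax":0,"ay":0,"az":0.09},{"x":0,"y":0,"z":0,"ax":0,"ay":0,"az":0.09},{"x":0,"y":0,"z":0,"ax":0,"ay":0,"az":0.09},{"x":0,"y":0,"z":0,"ax":0,"ay":0,"az":0.09},{"x":0,"y":0,"z":0,"ax":0,"ay":0,"az":0.09}]'
python3 s.py
python3 -m handwheel '[{"x":0,"y":0,"z":0,"ax":0,"ay":0,"az":0.09},{"x":0,"y":0,"z":0,"ax":0,"ay":0,"az":0.09},{"x":0,"y":0,"z":0,"ax":0,"ay":0,"az":0.09},{"x":0,"y":0,"z":0,"ax":0,"ay":0,"az":0.01},{"x":0,"y":0,"z":0,"ax":0,"ay":0,"az":0},{"x":0,"y":0,"z":0,"ax":0,"ay":0,"az":0},{"x":0,"y":0,"z":0,"ax":0,"ay":0,"az":0},{"x":0,"y":0,"z":0,"ax":0,"ay":0,"az":0}]'
python3 s.py
```

```text
clock: 55.75
position: [571.3, -143.5, 102.6]
ee_rot: [-0.058, 0.998, 0.0, -0.0]
contact_force: [-0.4, -0.6, -0.4]
gripper_width: 42.7
grasp_force: 0.0
clock: 56.55
position: [571.2, -143.6, 102.2]
ee_rot: [-0.584, 0.812, 0.0, -0.0]
contact_force: [-0.5, -0.8, 0.6]
gripper_width: 43.0
grasp_force: 0.0
clock: 57.35
position: [571.2, -143.6, 102.2]
ee_rot: [0.928, -0.373, -0.0, 0.0]
contact_force: [-0.4, -0.6, -0.3]
gripper_width: 42.5
grasp_force: 0.0
57.4 j [ 0.03  0.45 -0.25 -0.   -0.88  0.78] p [ 571.2 -143.6  102.2] yang -133.8 z [-0.001  0.    -1.   ] F [-0.4 -0.6 -0.3] w 42.5 g 0.0
clock: 58.15
position: [571.5, -144.1, 102.3]
ee_rot: [0.986, -0.165, -0.0, -0.0]
contact_force: [0.4, 0.5, -0.4]
gripper_width: 42.8
grasp_force: 0.0
58.1 j [ 0.03  0.45 -0.25 -0.   -0.88  1.21] p [ 571.5 -144.1  102.3] yang -109.0 z [-0.  0. -1.] F [ 0.4  0.5 -0.4] w 42.8 g 0.0
```

```bash
python3 -m handwheel '[{"x":0.003,"y":0,"z":-0.1,"ax":0,"ay":0,"az":0},{"x":0,"y":0,"z":-0.1,"ax":0,"ay":0,"az":0},{"x":0,"y":0,"z":-0.045,"ax":0,"ay":0,"az":0},{"x":0,"y":0,"z":0,"ax":0,"ay":0,"az":0},{"x":0,"y":0,"z":0,"ax":0,"ay":0,"az":0},{"x":0,"y":0,"z":0,"ax":0,"ay":0,"az":0},{"x":0,"y":0,"z":0,"ax":0,"ay":0,"az":0},{"x":0,"y":0,"z":0,"ax":0,"ay":0,"az":0}]' 0
python3 -m handwheel '[{"x":0,"y":0,"z":0,"ax":0,"ay":0,"az":0},{"x":0,"y":0,"z":0,"ax":0,"ay":0,"az":0},{"x":0,"y":0,"z":0,"ax":0,"ay":0,"az":0},{"x":0,"y":0,"z":0,"ax":0,"ay":0,"az":0},{"x":0,"y":0,"z":0,"ax":0,"ay":0,"az":-0.09},{"x":0,"y":0,"z":0,"ax":0,"ay":0,"az":-0.09},{"x":0,"y":0,"z":0,"ax":0,"ay":0,"az":-0.09},{"x":0,"y":0,"z":0,"ax":0,"ay":0,"az":-0.09}]' -1
python3 -m handwheel '[{"x":0,"y":0,"z":0,"ax":0,"ay":0,"az":-0.09},{"x":0,"y":0,"z":0,"ax":0,"ay":0,"az":-0.09},{"x":0,"y":0,"z":0,"ax":0,"ay":0,"az":-0.09},{"x":0,"y":0,"z":0,"ax":0,"ay":0,"az":-0.06},{"x":0,"y":0,"z":0,"ax":0,"ay":0,"az":-0.03},{"x":0,"y":0,"z":0,"ax":0,"ay":0,"az":-0.02},{"x":0,"y":0,"z":0,"ax":0,"ay":0,"az":0},{"x":0,"y":0,"z":0,"ax":0,"ay":0,"az":0}]'
python3 s.py; python3 -c "
from h import *;print(arm.read_state()['wrist_torque'])"
```

```text
clock: 58.95
position: [572.5, -144.2, 54.0]
ee_rot: [0.986, -0.165, 0.001, -0.0]
contact_force: [0.4, 0.4, -0.6]
gripper_width: 42.9
grasp_force: 0.0
clock: 59.75
position: [572.3, -144.2, 53.7]
ee_rot: [0.9, -0.436, 0.0, 0.0]
contact_force: [-1.1, 1.6, 3.0]
gripper_width: 12.6
grasp_force: 59.9
clock: 60.55
position: [572.2, -144.1, 53.7]
ee_rot: [0.736, -0.677, 0.0, 0.001]
contact_force: [-1.2, 1.8, 3.8]
gripper_width: 13.2
grasp_force: 74.3
60.5 j [ 0.03  0.51 -0.29  0.   -0.77  0.05] p [ 572.2 -144.1   53.7] yang -175.3 z [-0.    -0.001 -1.   ] F [-1.2  1.8  3.8] w 13.2 g 74.3
[0.15677514 0.56736375 1.76166371]
```

```bash
python3 -m handwheel '[{"x":0,"y":0,"z":0,"ax":0,"ay":0,"az":0},{"x":0,"y":0,"z":0,"ax":0,"ay":0,"az":0},{"x":0,"y":0,"z":0,"ax":0,"ay":0,"az":0},{"x":0,"y":0,"z":0.1,"ax":0,"ay":0,"az":0},{"x":0,"y":0,"z":0.2,"ax":0,"ay":0,"az":0},{"x":0,"y":0,"z":0.2,"ax":0,"ay":0,"az":0},{"x":0,"y":-0.1,"z":0.2,"ax":0,"ay":0,"az":0},{"x":-0.1,"y":-0.2,"z":0.1,"ax":0,"ay":0,"az":0}]' 0
python3 -m handwheel '[{"x":-0.15,"y":-0.18,"z":0,"ax":0,"ay":0,"az":0},{"x":-0.15,"y":-0.18,"z":0,"ax":0,"ay":0,"az":0},{"x":-0.15,"y":-0.18,"z":0,"ax":0,"ay":0,"az":0},{"x":-0.15,"y":-0.18,"z":0,"ax":0,"ay":0,"az":0},{"x":-0.15,"y":-0.18,"z":0,"ax":0,"ay":0,"az":0},{"x":-0.15,"y":-0.18,"z":0,"ax":0,"ay":0,"az":0},{"x":-0.15,"y":-0.18,"z":0,"ax":0,"ay":0,"az":0},{"x":0,"y":-0.18,"z":0,"ax":0,"ay":0,"az":0}]'
python3 -m handwheel '[{"x":0,"y":-0.22,"z":0,"ax":0,"ay":0,"az":0},{"x":0,"y":-0.2,"z":0,"ax":0,"ay":0,"az":0},{"x":0,"y":0,"z":0,"ax":0,"ay":0,"az":0},{"x":0,"y":0,"z":0,"ax":0,"ay":0,"az":0},{"x":0,"y":0,"z":0,"ax":0,"ay":0,"az":0},{"x":0,"y":0,"z":0,"ax":0,"ay":0,"az":0},{"x":0,"y":0,"z":0,"ax":0,"ay":0,"az":0},{"x":0,"y":0,"z":0,"ax":0,"ay":0,"az":0}]'
python3 s.py
python3 - <<'E'
from h import *
T=snap("top","a9.png",crop=(280,190,510,280),s=3.4)
for b in blobs(T,roi=(280,235,370,260)): print("T",b[0].round(1),b[1],plane("top",b[0],24).round(1))
E
```

```text
clock: 61.35
position: [555.5, -203.7, 217.4]
ee_rot: [0.735, -0.678, 0.003, -0.002]
contact_force: [0.6, 0.2, 0.8]
gripper_width: 42.7
grasp_force: 0.0
clock: 62.15
position: [338.8, -493.1, 213.7]
ee_rot: [0.732, -0.681, -0.0, -0.0]
contact_force: [1.5, -0.4, 0.5]
gripper_width: 42.9
grasp_force: 0.0
clock: 62.95
position: [342.5, -575.5, 214.0]
ee_rot: [0.734, -0.679, 0.0, -0.0]
contact_force: [-0.1, -0.8, 0.8]
gripper_width: 43.0
grasp_force: 0.0
63.0 j [-0.79  0.47  0.1  -0.   -1.2   0.87] p [ 342.5 -575.5  214. ] yang -175.5 z [ 0.001 -0.001 -1.   ] F [-0.1 -0.8  0.8] w 43.0 g 0.0
T [298.4 241.9] 153 [[519.2  88.5  24. ]]
T [329.3 244.2] 242 [[514.1  -1.5  24. ]]
T [356.2 245.9] 246 [[510.8 -80.   24. ]]
```

View pics/a9.png

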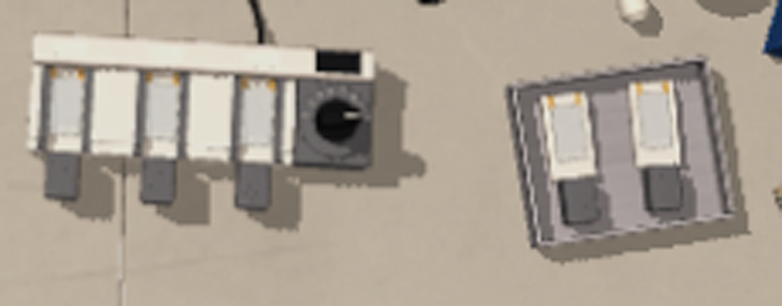

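```bash
python3 - <<'E'
from h import *
im=cv2.imread("pics/raw_a9.png").astype(int); 
print(proj("top",[[572.3,-144.2,79],[572.3,-144.2,49]]))
print(im[218:232,370:394].min(2))
m=im.min(2)
ys,xs=np.where(m[221:229,376:390]>70); 
for n,f in (("start","raw_top0.png"),("off","raw_a6.png"),("on","raw_a9.png")):
    m=cv2.imread("pics/"+f).astype(int).min(2)
    P=[(x,y) for y in range(217,232) for x in range(371,389) if m[y,x]>110 and np.hypot(x-379.5,y-224.6)<7]
    W=plane("top",P,79)[:,:2] if P else []
    print(n,len(P),P[:12]); 
    if len(W): d=W.mean(0)-[572.3,-144.2]; print(W.mean(0).round(1),d.round(1),np.arctan2(d[1],d[0]).round(2))
E
```

```text
[[381.02738731 223.29433773]
 [379.53776035 224.42860742]]
[[ 94  96 101 111 117 100 100  90  75  78  92  99  99 121 125  89  91  99
   90  77  90 103 102 102]
 [102 111 101 101  95  79  65  54  35  40  54  67  86 111 115  97  91  93
   89  76  90 103 103 103]
 [104 115 111  92  66  39  24  19  20  19  19  28  49  80 100 107 106  88
   80  75  89 102 103 102]
 [101 105 102  69  32  20  18  17  17  17  17  17  20  41  61  81 101  92
   76  80  96 102 101 102]
 [101 100  85  42  18  18  18  16  17  16  17  19  17  17  17  43  82  97
   82  82 101 101 100 102]
 [113 102  81  20  15  18  19  20  19  19  18  79 124 124 109  87  86  92
   88  85 102 102 101 102]
 [109  96  67  10  13  20  21  20  21  21  20  65 102 102  90  68  68  92
   99  87 102 101 101 102]
 [102  91  57  11  14  21  23  23  22  21  20  18  18  17  16  23  48  79
   82  84 102 101 101 102]
 [102  98  71   9  12  15  17  16  15  13  12  12   9  10  13  36  59  65
   62  82 103 102 102 103]
 [103 102  81  17   9   9  10  10   9   9  10  11  12  11  27  51  65  66
   65  84 104 103 103 102]
 [102 103  84  33  14  16  13  15  13  14  13  15  17  17  41  63  66  66
   64  82 103 103 103 104]
 [103 102  97  70  32  19  18  16  16  17  16  15  14  28  53  67  66  65
   64  83 103 102 103 104]
 [100 103 103  97  71  31  17  17  17  16  15  22  34  48  63  66  67  67
   64  84 103 103 103 104]
 [ 93 102 102 102  95  82  66  36  30  30  33  46  58  64  67  67  67  66
   64  82 103 103 104 104]]
start 2 [(383, 221), (382, 222)]
[ 577.5 -148.4] [ 5.2 -4.2] -0.67
off 2 [(383, 219), (378, 223)]
[ 578.8 -142.7] [6.5 1.5] 0.23
on 3 [(383, 219), (382, 223), (383, 223)]
[ 577.  -148.8] [ 4.7 -4.6] -0.77
```

```bash
python3 -c "
from bench import arm
print(arm.job_done())"
```

```text
the job is handed in; nothing more can be done
None
```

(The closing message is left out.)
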